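Weigh out a batch of blanks, cover it and clamp it

TASK

Weigh out a batch of metal blanks: put steel and brass blanks on the sprung pan of the green scale until its red pointer rests inside the green band, then set the clear hood over the pan so that it sits flat on the scale's ledge, and after that swing the red-balled clamp fully down over the hood. Put every blank left over into the drawer of the small cabinet, which must end fully shut; that may be done at any time. Leave the white cap, the screwdriver and the grey coupling where they are.

Things in the scene. Friction and masses are not known exactly. Their poses are not given: they have to be found in the camera images.
- scale: fixed green scale, 170 x 170 x 75 mm; origin: centre of its underside. Its flat top is the ledge for the hood; on it a square aluminium collar, 132 mm outside, top at 87 mm. Clamp post (36 x 12 mm, 155 mm tall) 100 mm from the centre at +y. On its +x and -x faces a white strip with a green band and the pan's red pointer
- pan (a joint): how far the sprung pan is pressed down, m: 0 empty, 0.034 at the stop. The middle of the pointer is in the green band from 0.0195 to 0.0275. A steel blank sinks it about 8 mm, a brass one about 4 mm, each up to a tenth more or less
- pan_floor (a point): centre of the top face of the square steel pan (120 x 120 mm, rim 4 mm high), axes as the scale's; 110.5 mm above the bench when empty, moves straight down with load; level with the collar's top in the middle of the green band
- hood_seat (a point): point on the scale's axis at the height of the ledge (75 mm above the bench), axes as the scale's; the hood's origin comes here when it is seated
- hood: loose clear plastic hood, a box open below, 150 x 150 mm outside, 142 x 142 inside, 70 mm high (66 inside), 0.3 kg; the black handle block in the middle of its top is 50 mm long (its x), 18 mm wide (its y), from 70 to 106 mm high. Origin: centre of its open underside. It fits over the collar with 5 mm to spare each side and rests on the ledge
- clamp (a joint): swing clamp on the scale, rad: 0 is fully down, lying level 2 mm above the seated hood's top; about 1.57 upright; more leans outward (limit 2.2). It stays where it is left (about 1 N at the ball moves it)
- clamp_hinge (a point): hinge of the clamp, at the scale's y = +100 mm, 155 mm above the bench; it turns about the scale's x axis
- clamp_ball (a point): centre of the red ball, 22 mm across, at the free end of the clamp bar (20 mm wide, 10 mm thick), 56 mm from the hinge; clamp down, it is 44 mm from the scale's axis towards +y and 158 mm above the bench
- cabinet: fixed small grey drawer cabinet, 210 (x) x 220 (y) x 85 mm high; origin: centre of its underside; its one blue-fronted drawer slides out to its own -x
- cabinet_drawer0 (a joint): how far the drawer is out, m: 0 fully shut, limit 0.141
- drawer_floor (a point): centre of the drawer's inner floor (inside 165 mm along x, 178 mm along y, walls 6 mm thick and 41 mm high above the floor), axes as the cabinet's; moves with the drawer; 22 mm above the bench. The cabinet's top covers what lies less than 90 mm in front of the cabinet's origin, 51 mm above this floor
- cabinet_drawer0_handle (a point): middle of the drawer's steel bar handle (110 mm long along the cabinet's y, 35 mm in front of the drawer's front panel, 50 mm above the bench)
- big0: steel blank, solid upright cylinder 36 mm diameter, 30 mm high, about 0.24 kg; origin: centre of its underside, z along its axis; may be absent
- big1: steel blank, solid upright cylinder 36 mm diameter, 30 mm high, about 0.24 kg; origin: centre of its underside, z along its axis; may be absent
- big2: steel blank, solid upright cylinder 36 mm diameter, 30 mm high, about 0.24 kg; origin: centre of its underside, z along its axis; may be absent
- small0: brass blank, solid upright cylinder 26 mm diameter, 26 mm high, about 0.12 kg; origin: centre of its underside, z along its axis; may be absent
- small1: brass blank, solid upright cylinder 26 mm diameter, 26 mm high, about 0.12 kg; origin: centre of its underside, z along its axis; may be absent
- small2: brass blank, solid upright cylinder 26 mm diameter, 26 mm high, about 0.12 kg; origin: centre of its underside, z along its axis; may be absent
- small3: brass blank, solid upright cylinder 26 mm diameter, 26 mm high, about 0.12 kg; origin: centre of its underside, z along its axis; may be absent
- cap: bystander: white plastic cap, 28 mm diameter, 30 mm high, standing among the blanks; not a blank
- driver_a: bystander: screwdriver lying along its x, 190 mm long, handle 24 mm thick at -x; origin: under its middle
- coupling: bystander: grey plastic pipe coupling standing upright, 44 mm diameter, 40 mm high; origin: centre of its underside
Things that resemble listed ones, but are neither listed nor needed, are in the scene too. What is shaped like the small0 but pink is not meant. Leave any orange look-alike of the small2 alone.

How it is judged:
By the outcome, as a careful person would: the job done as asked, in the order asked, and still so for the second after the job is handed in, with the robot touching nothing.
Of big0, big1, big2 only 2 to 3 are there at a start; the rules pass over those that are not, and their reading is None.
Of small0, small1, small2, small3 only 2 to 4 are there at a start; the rules pass over those that are not, and their reading is None.
At some moment in a run one of big0, big1, big2, small0, small1, small2, small3, hood may be knocked a few centimetres aside while the robot is not near it.
Once in a run the grip may slacken for a moment while it holds something.
It also fails if it takes over 210 s, if anything falls off the work surface, if the arm or the gripper's body presses on something with over 40 N, if the wrist force passes 120 N, or if a joint passes its speed limit or range.

ROBOT

A 7-joint arm with a two-finger parallel gripper is mounted at the origin on the work surface. World frame = base frame: x ahead of the robot, y to its left, z up, the work surface at z = 0. Lengths are in m, angles in rad, forces in N, time in s.
With the tool pointing down it reaches from about 0.425 to 0.875 m from the base axis. Payload 4.7 kg.
Tool frame: the origin (TCP) lies midway between the tips of the shut fingers; the grasp point (between the pads) lies 19 mm behind it; z points along the fingers, y is the line along which they close (so a half turn about z gives the same grasp; the last joint's range is limited). The gripper opens to 87 mm and grips with 3 to 60 N. Pads are 19 mm wide; open, the fingers measure 117 mm over their backs; the gripper's body (75 mm by 190 mm) begins 51 mm behind the grasp point.
Start: joints at [-1.256, 0.321, -0.07, 1.45, 0.023, 1.371, -0.057], TCP at [0.193, 0.621, 0.2] pointing down, gripper open.
Joint ranges: [-2.86, 2.86], [-0.3, 2.09], [-1.38, 1.24], [0.06, 2.45], [-1.56, 4.7], [0.09, 2.05], [-2.69, 2.69]. Speed limits (rad/s): [2.57, 2.57, 3.14, 3.14, 3.14, 3.14, 3.14].

INTERFACE

Orientations are given as a rotation vector (axis times angle).
In Python, from bench import ctrl gives the robot as it stands. The module is installed in compiled form; this text tells all that it offers.
- The arm moves only by the tool carry_out, never from a script. Its argument "steps" is a list of rows, each a list of 7 numbers: the turn, a rotation vector about the world's x, y, z in degrees, then the shift along the world's x, y, z in cm, then the opening, from 0 (shut) to 1 (fully open). A call has 1 to 12 rows; each row is the pose to reach, as a shift and turn from the pose commanded when the call began; what a row does not reach only later rows make up. A row lasts 1/10 s, in which the tool goes at most 50 mm and 8.59 degrees, less where a joint would pass 70% of its speed; a pose out of reach is approached as far as the arm can. A call with a gripper value outside its range is refused whole. The fingers move at their own pace and stop on an object; "squeeze" is the grip in N (left out, the last holds). Time passes only in rows, so rows that repeat a pose let the fingers close. It gives the time, the measured TCP pose, the force, the opening and the grip force at its end, in the units of the state.
- ctrl.get_state(): the state, without advancing time (a new reading comes with each control period).
- ctrl.get_image(name): name is "side" or "top" or "wrist"; returns a dict with "pixels" (400x640x3 uint8, red, green, blue), "camera_matrix" (3x3 intrinsics, pixels), "cam_to_world" (4x4, takes a point from camera to world coordinates); the wrist camera has in their place "T_tool_cam" (4x4, takes a point from camera to tool coordinates, whose origin is the TCP and whose axes are the flange's). Camera axes: x right, y down, z forward; pixel columns grow to the right and rows downward; lengths in m; the calibration is good to about 2 mm. A picture is of the moment at which its call begins: read the wrist's pose just before it. There is no depth.
- ctrl.close_job(): hands the job in; it is judged then, once.
The state is a dict: "time": time; "joint_positions": joint angles; "qd": joint speeds; "joint_torque": joint torques, N m; "position": TCP position; "tool_rot": TCP orientation; "ft_force": force on the tool from outside, world axes, zero at the start; "torque": the same for the moment, N m; "grip_width": opening from 0.0 (shut) to 1.0 (fully open); "grip_force": force on a finger pad.
Only numpy, scipy, OpenCV 4.12 (cv2) and the standard library are available. Lean on these libraries where they do the work, as an engineer would, in place of code of your own. Each camera call takes 0.05 s, during which the arm holds its last target. There are 200 camera calls.

## Working session

There is one attempt and no reset: what is moved stays moved. The work goes in short steps, Python scripts to look and compute and a tool call to move; the robot and the scene stay as the last step left them, time stands still between calls to the robot, and variables do not carry over. Pictures are saved under pics/ and viewed, at most 14 in all, crops included, and the job is handed in when it is done.

Besides the shell and the picture viewer there is one more tool, called after "Request:" in YAML: its name, and indented under it one key for each argument. carry_out: Moves the arm, as the interface text tells. Its arguments: {"type":"object","properties":{"steps":{"type":"array","items":{"type":"array","items":{"type":"number"}}},"squeeze":{"type":"number"}},"required":["steps"]}

```bash
mkdir -p pics; cat > h.py <<'E'
import numpy as np, cv2
from scipy.spatial.transform import Rotation as R
from bench import ctrl
def grab(n,save=None):
    s=ctrl.get_state(); im=ctrl.get_image(n)
    p=im["pixels"]; K=np.array(im["camera_matrix"])
    if n=="wrist":
        T=np.eye(4);T[:3,:3]=R.from_rotvec(s["tool_rot"]).as_matrix();T[:3,3]=s["position"]
        T=T@np.array(im["T_tool_cam"])
    else: T=np.array(im["cam_to_world"])
    if save: cv2.imwrite("pics/"+save,p[:,:,::-1])
    return p,K,T
def onz(K,T,u,v,z):
    d=T[:3,:3]@np.linalg.inv(K)@np.array([u,v,1.]); o=T[:3,3]
    return (o+d*(z-o[2])/d[2]).round(4)
def proj(K,T,P):
    q=np.linalg.inv(T)@np.append(P,1); q=K@q[:3]; return (q[:2]/q[2]).round(1)
E
python3 - <<'E'
from h import *
s=ctrl.get_state(); print(s)
for n in("top","side","wrist"):
    p,K,T=grab(n,n+"0.png"); print(n,K.round(1).tolist(),T.round(3).tolist())
E
```

```text
{'time': 0.0, 'joint_positions': array([-1.25590552,  0.32184091, -0.07007528,  1.45167988,  0.02259155,
        1.370774  , -0.05690115]), 'qd': array([-0.00059288,  0.00026262,  0.00088056,  0.00063926, -0.00034009,
        0.00025149, -0.00090748]), 'joint_torque': array([ 2.94457623e-04, -4.91282487e+01, -4.03881753e-01, -3.12533391e+01,
       -6.40847068e-02,  4.36048291e-02,  1.55431999e-04]), 'position': array([0.19245572, 0.62023418, 0.19864739]), 'tool_rot': array([-4.70643093e-01, -3.10593959e+00,  2.99266992e-03]), 'ft_force': array([-0.58389885,  1.09461777,  0.65009022]), 'torque': array([0.01561177, 0.00530239, 0.02532705]), 'grip_force': 0.0, 'grip_width': 0.9996851562234074}
top [[451.9, 0.0, 316.4], [0.0, 451.9, 202.2], [0.0, 0.0, 1.0]] [[-0.014, -0.979, 0.204, 0.315], [-1.0, 0.013, -0.007, 0.019], [0.004, -0.205, -0.979, 1.452], [0.0, 0.0, 0.0, 1.0]]
side [[412.7, 0.0, 316.0], [0.0, 412.7, 195.2], [0.0, 0.0, 1.0]] [[0.991, -0.091, 0.095, 0.511], [-0.131, -0.602, 0.787, -0.751], [-0.014, -0.793, -0.609, 0.696], [0.0, 0.0, 0.0, 1.0]]
wrist [[289.1, 0.0, 318.0], [0.0, 289.1, 200.5], [0.0, 0.0, 1.0]] [[0.297, 0.923, 0.246, 0.125], [0.955, -0.287, -0.078, 0.64], [-0.002, 0.258, -0.966, 0.384], [0.0, 0.0, 0.0, 1.0]]
```

View pics/top0.png

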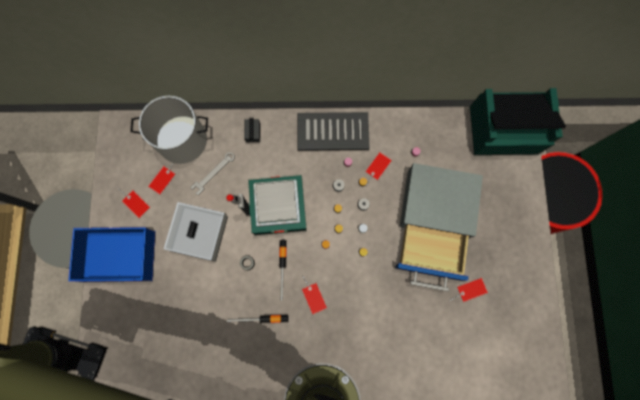

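View pics/side0.png

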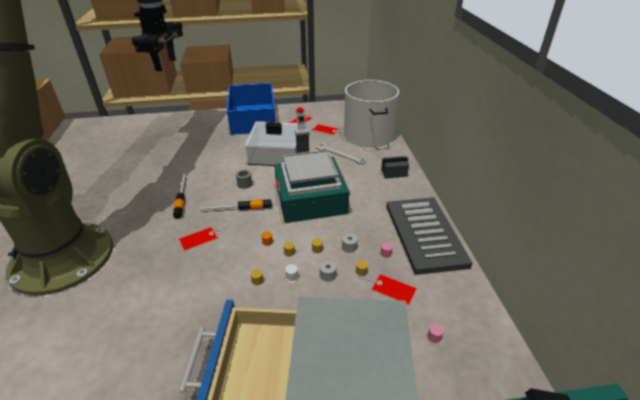

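Top view: steel candidates are at (339,185) and (363,204). Brass candidates are at (363,182), (338,208), (339,228) and (363,252). The orange look-alike is at (325,244), the pinks at (348,161) and (416,152), and the white cap at (363,228). The drawer is partly open. The hood is at (195,232), the scale at (276,205), and the clamp ball at (231,197), leaning outward.

```bash
cat > m.py <<'E'
from h import *
p,K,T=grab("top")
hsv=cv2.cvtColor(p,cv2.COLOR_RGB2HSV)
def blobs(n,lo,hi,box,z,amin=15):
    m=cv2.inRange(hsv,lo,hi); k=np.zeros_like(m);x0,y0,x1,y1=box;k[y0:y1,x0:x1]=m[y0:y1,x0:x1]
    c,_=cv2.findContours(k,0,2)
    for q in c:
        a=cv2.contourArea(q)
        if a<amin: continue
        M=cv2.moments(q);u,v=M['m10']/a,M['m01']/a
        r=cv2.minAreaRect(q); bx=[onz(K,T,*b,z)[:2].tolist() for b in cv2.boxPoints(r)]
        print(n,round(u,1),round(v,1),a,hsv[int(v),int(u)],onz(K,T,u,v,z)[:2],bx if a>150 else "")
E
python3 - <<'E'
from m import *
blobs("orange/brass",(8,120,100),(32,255,255),(310,160,385,265),.02)
blobs("pink",(140,50,100),(178,255,255),(310,140,430,265),.02)
for q in((339,185),(363,204),(363,228)): print("grey",q,hsv[q[1],q[0]],onz(K,T,*q,.022))
blobs("green",(70,80,20),(95,255,140),(240,165,310,245),.075,100)
blobs("blue",(100,120,60),(125,255,255),(390,250,480,290),.06,50)
blobs("cabtop",(80,0,70),(110,60,160),(395,155,490,245),.085,500)
blobs("ball",(0,150,80),(8,255,255),(220,185,250,210),.19,5)
blobs("hood",(90,0,140),(130,50,255),(160,195,230,265),.07,300)
blobs("handle",(0,0,0),(180,255,60),(180,215,205,245),.106,20)
a=cv2.resize(p[140:300,300:480],None,fx=4,fy=3.75,interpolation=2); cv2.imwrite("pics/c1.png",a[:,:,::-1])
a=cv2.resize(p[160:290,150:310],None,fx=4.6,fy=4.6,interpolation=2); cv2.imwrite("pics/c2.png",a[:,:,::-1])
E
```

```text
orange/brass 362.7 251.6 38.5 [ 23 171 195] [ 0.4525 -0.1353] 
orange/brass 325.4 244.0 42.0 [ 18 204 195] [ 0.4782 -0.0174] 
orange/brass 338.3 228.3 40.5 [ 22 173 196] [ 0.528  -0.0597] 
orange/brass 337.5 208.1 37.0 [ 21 178 195] [ 0.5938 -0.0588] 
orange/brass 362.4 181.4 39.0 [ 20 180 195] [ 0.6817 -0.1423] 
pink 347.6 161.4 42.5 [170  81 195] [ 0.7504 -0.0959] 
pink 415.8 151.2 45.5 [170  83 193] [ 0.7828 -0.3234] 
grey (339, 185) [ 26  19 107] [ 0.6701 -0.0654  0.022 ]
grey (363, 204) [ 23  19 109] [ 0.6058 -0.1414  0.022 ]
grey (363, 228) [ 95   8 202] [ 0.5276 -0.1386  0.022 ]
green 276.4 204.4 2698.5 [ 24  21 173] [0.5973 0.134 ] [[0.6755, 0.2295], [0.6893, 0.0586], [0.5191, 0.0449], [0.5061, 0.2117]]
blue 431.3 271.9 221.0 [106 179 140] [ 0.3839 -0.3382] [[0.3981, -0.2349], [0.4127, -0.2386], [0.3686, -0.447], [0.3541, -0.4429]]
ball 229.7 197.5 25.0 [  1 223 193] [0.5958 0.2577] 
handle 192.0 229.2 75.5 [50 21 37] [0.5184 0.3843]
```

View pics/c1.png

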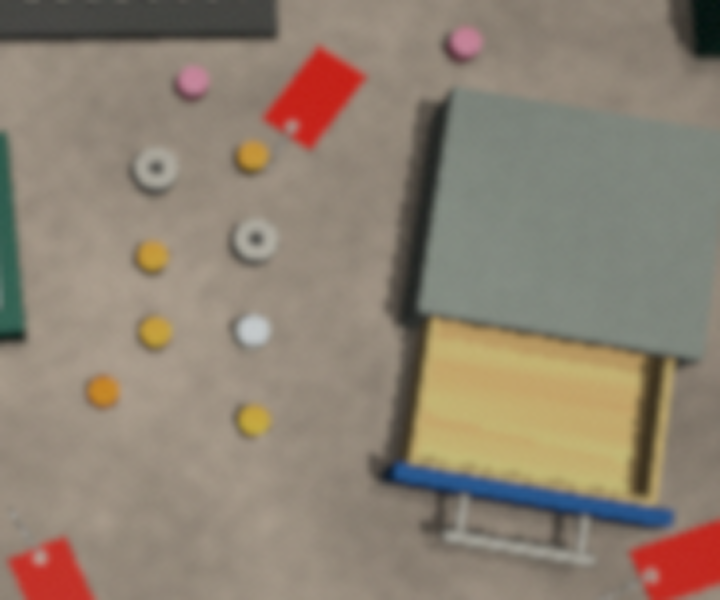

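View pics/c2.png

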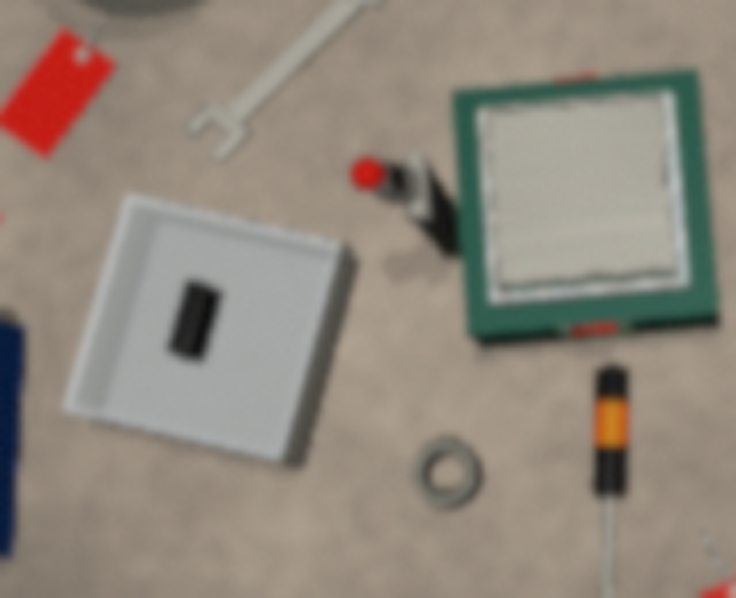

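The crops confirm the choice. The two steel blanks are the grey discs with holes at crop (155,168) and (255,240). The four yellow discs at (252,156), (151,256), (155,331) and (254,420) are brass, hue 20–23. The deeper orange disc at (103,391) is the look-alike (hue 18, more saturated), and the pinks and the white cap are excluded. I'll put 2 steel and 2 brass (about 24 mm) on the pan and the other 2 brass in the drawer. First I'll move over the blanks.

Request:
carry_out:
  steps:
    - [0,0,-67.7,41,-76,2,0.65]
    - [0,0,-67.7,41,-76,2,0.65]
    - [0,0,-67.7,41,-76,2,0.65]
    - [0,0,-67.7,41,-76,2,0.65]
    - [0,0,-67.7,41,-76,2,0.65]
    - [0,0,-67.7,41,-76,2,0.65]
    - [0,0,-67.7,41,-76,2,0.65]
    - [0,0,-67.7,41,-76,2,0.65]
    - [0,0,-67.7,41,-76,2,0.65]
    - [0,0,-67.7,41,-76,2,0.65]
    - [0,0,-67.7,41,-76,2,0.65]
    - [0,0,-67.7,41,-76,2,0.65]
  squeeze: 25

```text
time: 1.4
position: [0.4779, 0.091, 0.2139]
tool_rot: [2.121, 2.318, 0.002]
ft_force: [0.2, 0.1, 0.2]
grip_width: 0.647
grip_force: 0.0
```

Request:
carry_out:
  steps:
    - [0,0,0,10,-19,0,0.65]
    - [0,0,0,10,-19,0,0.65]
    - [0,0,0,10,-19,0,0.65]
    - [0,0,0,10,-19,0,0.65]
    - [0,0,0,10,-19,0,0.65]
    - [0,0,0,10,-19,0,0.65]
    - [0,0,0,10,-19,0,0.65]

```text
time: 2.1
position: [0.577, -0.0962, 0.2132]
tool_rot: [-2.12, -2.317, 0.0]
ft_force: [0.3, 0.2, -0.3]
grip_width: 0.649
grip_force: 0.0
```

```bash
cat > w.py <<'E'
from h import *
def wristblobs(save=None):
    p,K,T=grab("wrist",save); hsv=cv2.cvtColor(p,cv2.COLOR_RGB2HSV)
    out=[]
    for n,lo,hi,z in(("brass",(8,110,60),(32,255,255),.026),):
        m=cv2.inRange(hsv,lo,hi); c,_=cv2.findContours(m,0,2)
        for q in c:
            if cv2.contourArea(q)<80: continue
            (u,v),r=cv2.minEnclosingCircle(q); print(n,round(u),round(v),round(r),hsv[int(v),int(u)],onz(K,T,u,v,.02)[:2])
    g=cv2.medianBlur(cv2.cvtColor(p,cv2.COLOR_RGB2GRAY),5)
    return p,K,T
E
python3 - <<'E'
from w import *
p,K,T=wristblobs("w1.png")
for n,P in dict(s1=(.606,-.141,.03),s2=(.67,-.065,.03),cap=(.528,-.139,.03)).items(): print(n,proj(K,T,P))
grab("side","s1.png"); print(ctrl.get_state()["position"])
E
```

```text
brass 397 315 165 [ 20 173 106] [ 0.7144 -0.2957]
brass 430 266 26 [ 0  3 75] [ 0.7483 -0.2116]
brass 206 266 26 [15 26 79] [ 0.4282 -0.2396]
brass 390 218 11 [ 27 176 254] [ 0.6805 -0.1437]
brass 224 199 11 [ 29 152 254] [ 0.4523 -0.1366]
brass 333 152 10 [ 19 160 169] [ 0.5937 -0.0611]
brass 283 148 10 [ 28 137 254] [ 0.5281 -0.0622]
brass 245 110 12 [ 23 199 254] [ 0.4789 -0.0194]
s1 [336.8 213.8]
s2 [393.  161.1]
cap [278.4 207.4]
[ 0.57709179 -0.0948883   0.21348836]
```

View pics/w1.png

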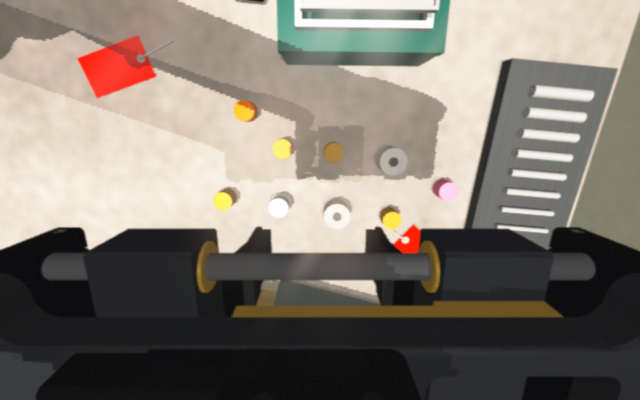

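View pics/s1.png

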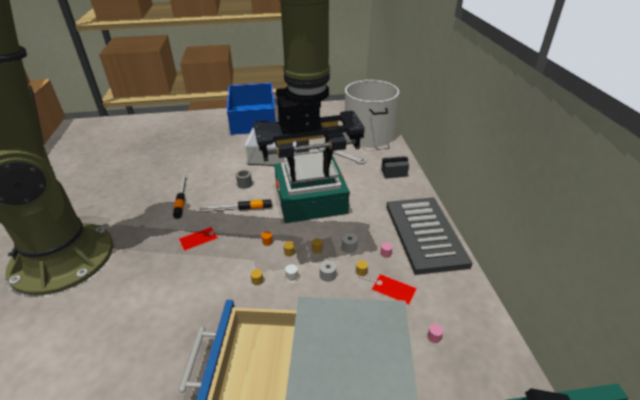

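The wrist view agrees with the top view to within 2 mm. Steel is at (337,216) and (393,161). The gripper body is long along the closing direction, so closing along the scale's x keeps it clear of the clamp. Next I pick up steel 1.

Request:
carry_out:
  steps:
    - [0,0,0,2.9,-4.8,-5,0.65]
    - [0,0,0,2.9,-4.8,-10,0.65]
    - [0,0,0,2.9,-4.8,-14.5,0.65]
    - [0,0,0,2.9,-4.8,-17.5,0.65]
    - [0,0,0,2.9,-4.8,-19.5,0.65]
    - [0,0,0,2.9,-4.8,-20.5,0.65]
    - [0,0,0,2.9,-4.8,-20.5,0.65]
    - [0,0,0,2.9,-4.8,-20.5,0.3]
    - [0,0,0,2.9,-4.8,-20.5,0.3]
    - [0,0,0,2.9,-4.8,-20.5,0.3]
    - [0,0,0,2.9,-4.8,-20.5,0.3]

```text
time: 3.3
position: [0.6071, -0.1451, 0.0097]
tool_rot: [2.12, 2.317, 0.002]
ft_force: [-0.2, -0.1, 0.3]
grip_width: 0.376
grip_force: 0.0
```

Request:
carry_out:
  steps:
    - [0,0,0,0,0,0,0.25]
    - [0,0,0,0,0,0,0.25]

```text
time: 3.5
position: [0.6065, -0.1451, 0.0089]
tool_rot: [2.121, 2.317, 0.0]
ft_force: [-0.6, -0.5, 1.0]
grip_width: 0.27
grip_force: 0.0
```

```bash
python3 - <<'E'
from h import *
p,K,T=grab("wrist"); cv2.imwrite("pics/w2.png",cv2.resize(p[120:330,200:460],None,fx=3,fy=2.8)[:,:,::-1]); print(ctrl.get_state()["grip_force"],ctrl.get_state()["grip_width"])
E
```

```text
0.0 0.2657756507719198
```

View pics/w2.png

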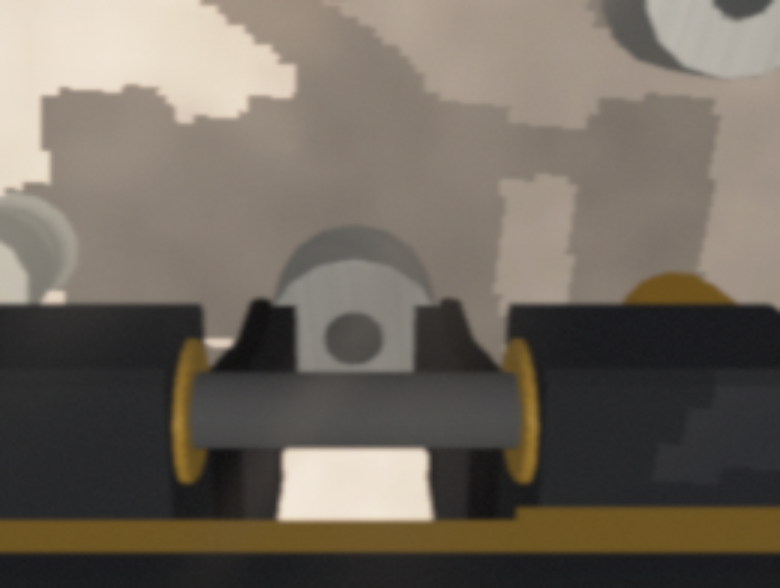

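The blank is still between the fingers, but the width keeps shrinking with zero force. I'll compute where its hole (px 318,241) and near edge (318,214) lie.

```bash
python3 - <<'E'
from h import *
p,K,T=grab("wrist"); s=ctrl.get_state(); print(s["position"],s["grip_width"],s["grip_force"])
for z in(.03,.04,.05,.06): print(z,onz(K,T,318.3,240.7,z),onz(K,T,318.3,213.6,z))
print(T[:3,3])
p,K,T=grab("top");print(onz(K,T,363,204,.03), [proj(K,T,(.606,y,.03)) for y in(-.145,-.125)])
cv2.imwrite("pics/t2.png",cv2.resize(p[150:260,310:400],None,fx=6,fy=5)[:,:,::-1])
p,K,T=grab("side");print([proj(K,T,(.606,y,.03)) for y in(-.145,-.125)])
cv2.imwrite("pics/s2.png",cv2.resize(p[180:300,240:440],None,fx=4,fy=4)[:,:,::-1])
E
```

```text
[ 0.60641685 -0.14510636  0.00870895] 0.25934926162195626 0.0
0.03 [ 0.6064 -0.145   0.03  ] [ 0.6049 -0.1278  0.03  ]
0.04 [ 0.6061 -0.1408  0.04  ] [ 0.6046 -0.1246  0.04  ]
0.05 [ 0.6057 -0.1366  0.05  ] [ 0.6043 -0.1215  0.05  ]
0.06 [ 0.6053 -0.1324  0.06  ] [ 0.604  -0.1183  0.06  ]
[ 0.60001851 -0.07634367  0.19375678]
[ 0.6042 -0.1405  0.03  ] [array([364.4, 203.4]), array([358.2, 203.5])]
[array([326.9, 266.7]), array([325.6, 260. ])]
```

View pics/s2.png

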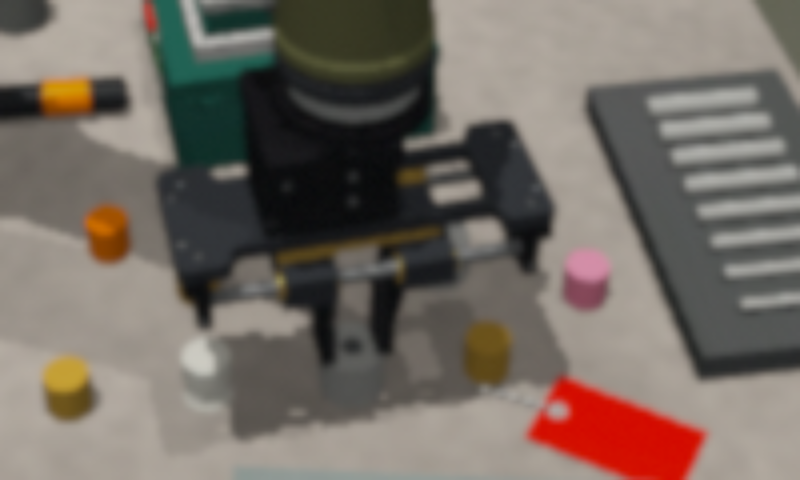

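```bash
python3 - <<'E'
from h import *
p,K,T=grab("side")
for z in(.0,.009,.03,.05,.08): print(z,[((proj(K,T,(x,-.145,z))-[240,180])*4).round() for x in(.594,.618)])
cv2.imwrite("pics/s3.png",cv2.resize(p[225:295,285:365],None,fx=9,fy=8)[:,:,::-1])
E
```

```text
0.0 [array([326., 386.]), array([369., 382.])]
0.009 [array([326., 376.]), array([369., 371.])]
0.03 [array([326., 349.]), array([370., 344.])]
0.05 [array([326., 323.]), array([370., 318.])]
0.08 [array([325., 283.]), array([371., 278.])]
```

View pics/s3.png

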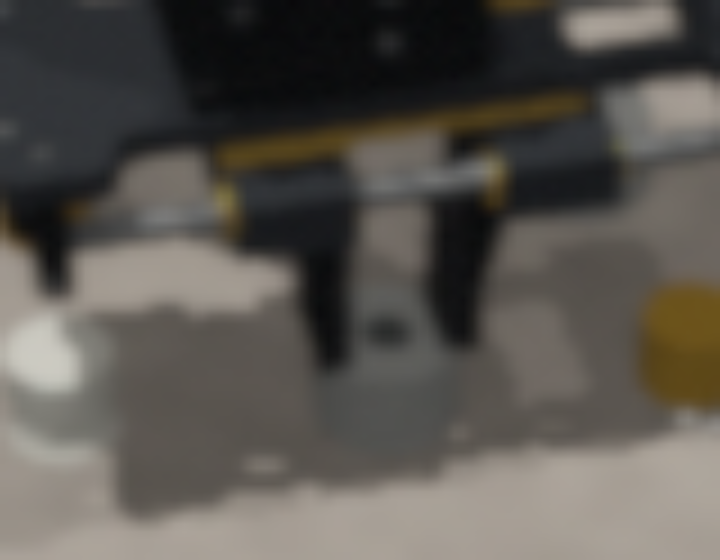

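The blank's hole is at (0.606,-0.145), centred under the tips, but the pads show no contact force. I'll close fully and see what the width does.

Request:
carry_out:
  steps:
    - [0,0,0,0,0,0,0]
    - [0,0,0,0,0,0,0]
    - [0,0,0,0,0,0,0]
  squeeze: 25

```text
time: 4.05
position: [0.6064, -0.1451, 0.0086]
tool_rot: [2.121, 2.317, -0.0]
ft_force: [0.6, -0.2, 0.4]
grip_width: 0.062
grip_force: 0.0
```

```bash
python3 - <<'E'
from h import *
p,K,T=grab("wrist"); a=cv2.resize(p[120:330,200:460],None,fx=1.5,fy=1.5)
print(proj(K,T,(.606,-.145,.009)),ctrl.get_state()["grip_width"],ctrl.get_state()["grip_force"])
q,K,T=grab("side"); b=cv2.resize(q[225:295,285:365],None,fx=4.5,fy=4.5)
a=a[:315]; cv2.imwrite("pics/w4.png",np.hstack([a,b])[:,:,::-1])
E
```

```text
[317.6 228.7] 0.038153967667900544 0.0
```

View pics/w4.png

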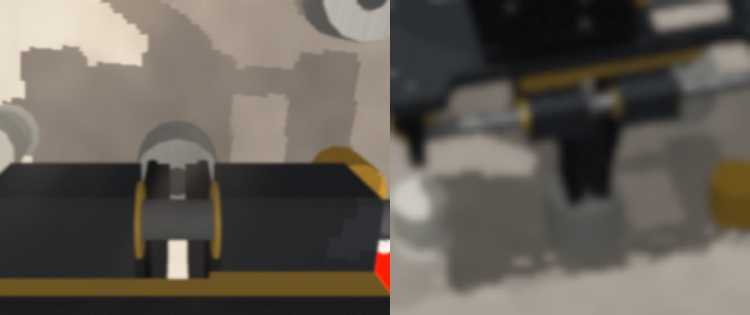

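The fingers have shut on top of the blank, so the physical tips seem to sit about 20 mm above the reported TCP. I'll probe gently downwards to confirm.

Request:
carry_out:
  steps:
    - [0,0,0,0,0,-0.1,0]
    - [0,0,0,0,0,-0.2,0]
    - [0,0,0,0,0,-0.3,0]
    - [0,0,0,0,0,-0.3,0]

```text
time: 4.55
position: [0.6068, -0.1451, 0.0077]
tool_rot: [-2.121, -2.317, -0.002]
ft_force: [-4.7, 1.5, 11.6]
grip_width: 0.007
grip_force: 6.1
```

Contact is confirmed at reported z≈0.008 on a 30 mm top, so the true tip height is about the reported z plus 22 mm. I'll open and descend to reported −0.013 (tip about 9 mm).

Request:
carry_out:
  steps:
    - [0,0,0,0,0,1.5,0.65]
    - [0,0,0,0,0,1.5,0.65]
    - [0,0,0,0,0,1.5,0.65]
    - [0,0,0,0,0,1.5,0.65]
    - [0,0,0,0,0,1.5,0.65]
    - [0,0,0,0,0,1.5,0.65]
    - [0,0,0,0,0,-0.5,0.65]
    - [0,0,0,0,0,-1.2,0.65]
    - [0,0,0,0,0,-1.8,0.65]
    - [0,0,0,0,0,-1.8,0.65]

```text
time: 5.55
position: [0.6057, -0.145, -0.0132]
tool_rot: [-2.12, -2.317, 0.002]
ft_force: [-0.3, -0.1, 0.4]
grip_width: 0.645
grip_force: 0.0
```

Request:
carry_out:
  steps:
    - [0,0,0,0,0,0,0.2]
    - [0,0,0,0,0,0,0.2]
    - [0,0,0,0,0,0,0.2]
    - [0,0,0,0,0,0,0.2]
    - [0,0,0,0,0,0,0.2]
  squeeze: 25

```text
time: 6.05
position: [0.6067, -0.1451, -0.0118]
tool_rot: [2.121, 2.317, 0.001]
ft_force: [-0.5, 0.1, 2.2]
grip_width: 0.409
grip_force: 25.0
```

Gripped at 35.6 mm with 25 N. Now I lift it and carry it to the pan at scale (-30,-30) mm.

Request:
carry_out:
  steps:
    - [0,0,0,0,0,5,0.2]
    - [0,0,0,0,0,10,0.2]
    - [0,0,0,0,0,15,0.2]
    - [0,0,0,0,0,16,0.2]
    - [0,0,0,-0.8,5,16,0.2]
    - [0,0,0,-1.6,10,16,0.2]
    - [0,0,0,-2.4,15,16,0.2]
    - [0,0,0,-3.2,20,16,0.2]
    - [0,0,0,-3.6,24.8,16,0.2]
    - [0,0,0,-3.6,24.8,13,0.2]
    - [0,0,0,-3.6,24.8,12,0.2]
    - [0,0,0,-3.6,24.8,12,0.2]

```text
time: 7.25
position: [0.5683, 0.1015, 0.1052]
tool_rot: [-2.121, -2.315, 0.008]
ft_force: [-0.3, -0.9, -3.3]
grip_width: 0.408
grip_force: 25.0
```

```bash
python3 - <<'E'
from h import *
p,K,T=grab("wrist"); s=ctrl.get_state(); print(s["position"],s["grip_width"],s["ft_force"])
c=np.array([.598,.136]);ex=np.array([np.cos(.087),np.sin(.087)]);ey=np.array([-ex[1],ex[0]])
for a,b in((60,60),(60,-60),(-60,-60),(-60,60)):
    print((proj(K,T,(*(c+a/1000*ex+b/1000*ey),.1145))))
a=p; cv2.imwrite("pics/w5.png",a[:,:,::-1])
E
```

```text
[0.56965391 0.10104114 0.10673127] 0.41141034590428516 [-0.4976574  -0.70272812 -1.06877624]
[481.9  81.8]
[455.8 273.1]
[277.5 272.8]
[269.7  82.1]
```

View pics/w5.png

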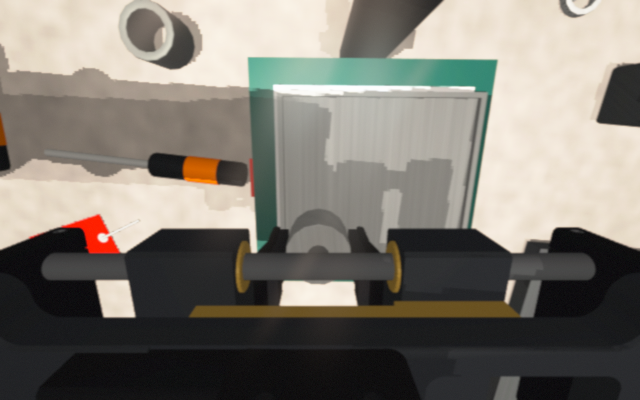

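The wrist view shows the pan's far rim corners at (275,93) and (487,93) and the ledge's far corners at (249,58) and (497,60). I'll cast rays to refine the scale pose.

```bash
python3 - <<'E'
from h import *
p,K,T=grab("wrist")
for u,v,z in((275,93,.1145),(487,93,.1145),(249,58,.075),(497,60,.075),(251,172,.05)): print(onz(K,T,u,v,z))
hsv=cv2.cvtColor(p,cv2.COLOR_RGB2HSV); m=cv2.inRange(hsv,(70,80,20),(95,255,255))
ys,xs=np.nonzero(m[40:240,240:510]); print(xs.min()+240,xs.max()+240,ys.min()+40)
p,K,T=grab("top")
c=np.array([.598,.136]);ex=np.array([np.cos(.087),np.sin(.087)]);ey=np.array([-ex[1],ex[0]])
for o in((0,0),(.003,-.007)):
  print([proj(K,T,(*(c+o+a/1000*ex+b/1000*ey),.075)).tolist() for a,b in((85,85),(85,-85),(-85,-85),(-85,85))])
E
```

```text
[0.5375 0.1847 0.1145]
[0.6593 0.1951 0.1145]
[0.5128 0.209  0.075 ]
[0.6824 0.2222 0.075 ]
[0.5107 0.1256 0.05  ]
247 492 57
[[246.5, 180.5], [300.4, 175.3], [305.6, 228.5], [250.4, 234.0]]
[[248.8, 179.6], [302.6, 174.3], [307.8, 227.5], [252.7, 233.0]]
```

The refined scale centre is about (0.602,0.132) with yaw about 4.7°. The blank is at about (-32,-31) mm, which is fine. Lower and release.

Request:
carry_out:
  steps:
    - [0,0,0,0,0,-0.4,0.2]
    - [0,0,0,0,0,-0.8,0.2]
    - [0,0,0,0,0,-0.9,0.2]
    - [0,0,0,0,0,-1.0,0.2]
    - [0,0,0,0,0,-1.0,0.5]
    - [0,0,0,0,0,-1.0,0.5]
    - [0,0,0,0,0,-1.0,0.5]
    - [0,0,0,0,0,-1.0,0.5]
    - [0,0,0,0,0,2,0.5]
    - [0,0,0,0,0,6,0.5]
    - [0,0,0,0,0,8,0.5]
    - [0,0,0,0,0,8,0.6]

```text
time: 8.6
position: [0.5728, 0.1033, 0.1915]
tool_rot: [2.119, 2.315, 0.01]
ft_force: [-0.3, -0.4, -0.5]
grip_width: 0.536
grip_force: 0.0
```

```bash
cat > find.py <<'E'
from h import *
def steel(p,K,T):
    pass
def report():
    p,K,T=grab("top"); hsv=cv2.cvtColor(p,cv2.COLOR_RGB2HSV)
    m=cv2.inRange(hsv,(19,120,100),(32,255,255)); k=np.zeros_like(m);k[150:290,215:400]=m[150:290,215:400]
    for q in cv2.findContours(k,0,2)[0]:
        a=cv2.contourArea(q)
        if 20<a<80:
            (u,v),r=cv2.minEnclosingCircle(q);print("brass?",round(u,1),round(v,1),hsv[int(v),int(u)],onz(K,T,u,v,.02)[:2])
    g=cv2.cvtColor(p,cv2.COLOR_RGB2GRAY)
    m=cv2.inRange(hsv,(0,0,165),(180,45,255));k=np.zeros_like(m);k[150:290,312:400]=m[150:290,312:400]
    for q in cv2.findContours(k,0,2)[0]:
        if len(q)>4:
            (u,v),r=cv2.minEnclosingCircle(q)
            if 4<r<12:print("grey?",round(u,1),round(v,1),round(r,1),onz(K,T,u,v,.03)[:2])
    s=ctrl.get_state();print(s["time"],s["position"],s["grip_width"])
    return p
E
python3 - <<'E'
from find import *
p=report()
cv2.imwrite("pics/t5.png",cv2.resize(p[150:290,220:400],None,fx=4.4,fy=4)[:,:,::-1])
E
```

```text
brass? 362.9 251.7 [ 23 171 200] [ 0.4522 -0.1357]
brass? 338.2 228.2 [ 22 175 200] [ 0.5282 -0.0596]
brass? 337.5 208.1 [ 21 176 200] [ 0.5939 -0.0588]
brass? 362.5 181.5 [ 20 180 201] [ 0.6813 -0.1427]
grey? 361.3 268.7 5.4 [ 0.3983 -0.1279]
grey? 350.0 267.0 4.5 [ 0.4041 -0.0928]
grey? 352.0 257.0 9.4 [ 0.4351 -0.1   ]
grey? 356.4 240.7 4.9 [ 0.4862 -0.1153]
grey? 363.5 227.1 4.2 [ 0.5292 -0.1394]
grey? 339.2 183.8 4.7 [ 0.6721 -0.0656]
8.65 [0.57152428 0.10311716 0.18935037] 0.5584965712015963
```

View pics/t5.png

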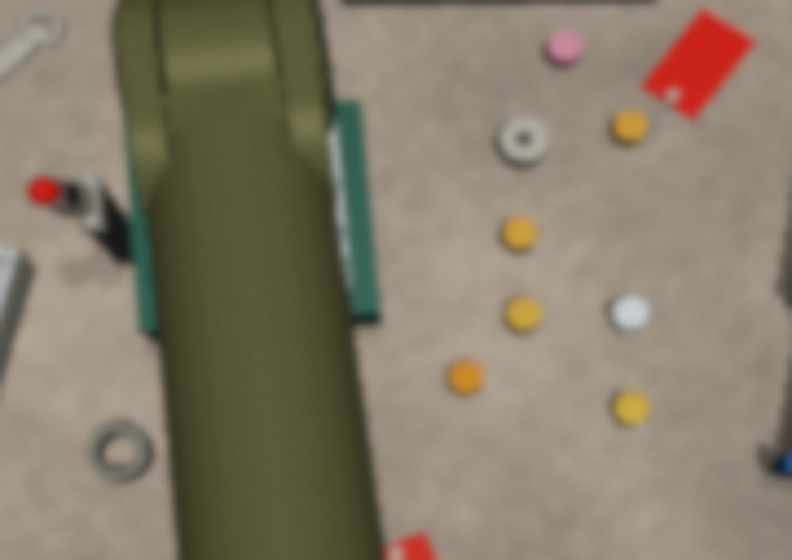

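The steel is off the gripper, and the four brass and one steel are where expected. Next is steel 2 at about (0.671,-0.067).

Request:
carry_out:
  steps:
    - [0,0,0,2.5,-4.2,0,0.65]
    - [0,0,0,5,-8.5,0,0.65]
    - [0,0,0,7.5,-12.7,0,0.65]
    - [0,0,0,10,-17,0,0.65]
    - [0,0,0,10,-17,-3,0.65]
    - [0,0,0,10,-17,-7,0.65]
    - [0,0,0,10,-17,-11,0.65]
    - [0,0,0,10,-17,-13,0.65]
    - [0,0,0,10,-17,-13,0.65]

```text
time: 9.55
position: [0.6663, -0.0665, 0.052]
tool_rot: [-2.117, -2.312, 0.01]
ft_force: [0.2, 0.7, 0.5]
grip_width: 0.647
grip_force: 0.0
```

```bash
cat > wl.py <<'E'
from h import *
def look(xy,z,kind,r=.04):
    """centre of blank near xy from wrist cam: contour of the dark/bright disc on plane z"""
    p,K,T=grab("wrist"); hsv=cv2.cvtColor(p,cv2.COLOR_RGB2HSV); s=ctrl.get_state()
    u,v=proj(K,T,(*xy,z)); print("pos",s["position"].round(4),"w",round(s["grip_width"],3),"pred",u,v)
    if kind=="brass":
        m=cv2.inRange(hsv,(8,110,60),(32,255,255))
        for q in cv2.findContours(m,0,2)[0]:
            (a,b),rr=cv2.minEnclosingCircle(q)
            if rr>5 and np.hypot(a-u,b-v)<70: print("brass",round(a),round(b),round(rr),hsv[int(b),int(a)],onz(K,T,a,b,z-.004)[:2])
    else:
        g=cv2.GaussianBlur(cv2.cvtColor(p,cv2.COLOR_RGB2GRAY),(5,5),0)
        c=cv2.HoughCircles(g,cv2.HOUGH_GRADIENT,1,20,param1=80,param2=14,minRadius=3,maxRadius=45)
        for a,b,rr in (c[0] if c is not None else []):
            if np.hypot(a-u,b-v)<40: print("circ",a,b,rr,onz(K,T,a,b,z)[:2])
    return p
E
python3 - <<'E'
from wl import *
look((.671,-.067),.03,"steel")
E
```

```text
pos [ 0.6683 -0.0669  0.0549] w 0.653 pred 324.6 219.5
circ 324.5 212.5 25.7 [ 0.6704 -0.0615]
```

Request:
carry_out:
  steps:
    - [0,0,0,0.2,0.2,-2,0.65]
    - [0,0,0,0.2,0.2,-4,0.65]
    - [0,0,0,0.2,0.2,-5.5,0.65]
    - [0,0,0,0.2,0.2,-6.3,0.65]
    - [0,0,0,0.2,0.2,-6.7,0.65]
    - [0,0,0,0.2,0.2,-6.7,0.65]
    - [0,0,0,0.2,0.2,-6.7,0.2]
    - [0,0,0,0.2,0.2,-6.7,0.2]
    - [0,0,0,0.2,0.2,-6.7,0.2]
    - [0,0,0,0.2,0.2,-6.7,0.2]
    - [0,0,0,0.2,0.2,-6.7,0.2]
    - [0,0,0,0.2,0.2,-6.7,0.2]

```text
time: 10.8
position: [0.6722, -0.0652, -0.0088]
tool_rot: [-2.121, -2.317, 0.0]
ft_force: [-3.0, 0.8, 4.8]
grip_width: 0.404
grip_force: 25.0
```

Request:
carry_out:
  steps:
    - [0,0,0,0,0,5,0.2]
    - [0,0,0,0,0,10,0.2]
    - [0,0,0,0,0,15,0.2]
    - [0,0,0,0,0,17,0.2]
    - [0,0,0,-2,4.5,17,0.2]
    - [0,0,0,-4,9,17,0.2]
    - [0,0,0,-6,13.5,17,0.2]
    - [0,0,0,-8,18,17,0.2]
    - [0,0,0,-10.2,22.5,17,0.2]
    - [0,0,0,-10.2,22.5,14,0.2]
    - [0,0,0,-10.2,22.5,12,0.2]
    - [0,0,0,-10.2,22.5,12,0.2]

```text
time: 12.0
position: [0.5675, 0.1598, 0.1071]
tool_rot: [-2.118, -2.317, 0.009]
ft_force: [1.1, 0.1, -2.3]
grip_width: 0.406
grip_force: 25.0
```

Request:
carry_out:
  steps:
    - [0,0,0,0,0,-0.7,0.2]
    - [0,0,0,0,0,-1.2,0.2]
    - [0,0,0,0,0,-1.6,0.2]
    - [0,0,0,0,0,-1.6,0.2]

```text
time: 12.4
position: [0.5705, 0.1596, 0.0946]
tool_rot: [2.122, 2.317, -0.0]
ft_force: [0.1, -0.1, -2.3]
grip_width: 0.408
grip_force: 25.0
```

Request:
carry_out:
  steps:
    - [0,0,0,0,0,-0.2,0.2]
    - [0,0,0,0,0,-0.4,0.2]
    - [0,0,0,0,0,-0.4,0.2]
    - [0,0,0,0,0,-0.4,0.5]
    - [0,0,0,0,0,-0.4,0.5]
    - [0,0,0,0,0,-0.4,0.5]
    - [0,0,0,0,0,-0.4,0.5]
    - [0,0,0,0,0,2,0.5]
    - [0,0,0,0,0,6,0.5]
    - [0,0,0,0,0,8,0.5]
    - [0,0,0,0,0,8,0.5]

```text
time: 13.5
position: [0.5728, 0.1604, 0.1785]
tool_rot: [2.119, 2.315, 0.01]
ft_force: [0.1, -0.6, -0.0]
grip_width: 0.503
grip_force: 0.0
```

```bash
python3 - <<'E'
from find import *
report()
E
```

```text
brass? 362.9 251.7 [ 23 171 201] [ 0.4522 -0.1357]
brass? 338.2 228.2 [ 22 175 201] [ 0.5282 -0.0596]
brass? 337.5 208.1 [ 21 175 201] [ 0.5939 -0.0588]
brass? 362.5 181.5 [ 20 180 200] [ 0.6813 -0.1427]
grey? 361.1 268.9 5.7 [ 0.3976 -0.1271]
grey? 350.0 266.0 4.2 [ 0.4072 -0.0929]
grey? 352.0 257.0 9.4 [ 0.4351 -0.1   ]
grey? 363.5 227.1 4.2 [ 0.5292 -0.1394]
13.55 [0.57146261 0.16020448 0.17627089] 0.500912344920096
```

Request:
carry_out:
  steps:
    - [0,0,0,0.5,-5,0,0.5]
    - [0,0,0,1,-10,0,0.5]
    - [0,0,0,1.5,-15,0,0.5]
    - [0,0,0,2,-20,0,0.5]
    - [0,0,0,2.2,-22.1,-3,0.5]
    - [0,0,0,2.2,-22.1,-7,0.5]
    - [0,0,0,2.2,-22.1,-11,0.5]
    - [0,0,0,2.2,-22.1,-12.5,0.5]
    - [0,0,0,2.2,-22.1,-12.5,0.5]
    - [0,0,0,2.2,-22.1,-12.5,0.5]

```text
time: 14.55
position: [0.5931, -0.0611, 0.0505]
tool_rot: [2.12, 2.317, 0.001]
ft_force: [-0.3, 0.1, 0.5]
grip_width: 0.495
grip_force: 0.0
```

```bash
python3 - <<'E'
from wl import *
look((.5939,-.0605),.026,"brass")
E
```

```text
pos [ 0.5938 -0.0611  0.0514] w 0.503 pred 319.2 216.7
brass 318 214 19 [ 19 168 162] [ 0.5933 -0.0593]
```

Request:
carry_out:
  steps:
    - [0,0,0,0,0,-2,0.5]
    - [0,0,0,0,0,-4,0.5]
    - [0,0,0,0,0,-5.5,0.5]
    - [0,0,0,0,0,-6.3,0.5]
    - [0,0,0,0,0,-6.3,0.5]
    - [0,0,0,0,0,-6.3,0.1]
    - [0,0,0,0,0,-6.3,0.1]
    - [0,0,0,0,0,-6.3,0.1]
    - [0,0,0,0,0,-6.3,0.1]
    - [0,0,0,0,0,-6.3,0.1]
    - [0,0,0,0,0,-6.3,0.1]

```text
time: 15.7
position: [0.5932, -0.0611, -0.0125]
tool_rot: [2.12, 2.317, 0.002]
ft_force: [-0.3, -0.1, 6.1]
grip_width: 0.287
grip_force: 25.0
```

Request:
carry_out:
  steps:
    - [0,0,0,0,0,5,0.1]
    - [0,0,0,0,0,10,0.1]
    - [0,0,0,0,0,15,0.1]
    - [0,0,0,0,0,16,0.1]
    - [0,0,0,1,4,16,0.1]
    - [0,0,0,2,8,16,0.1]
    - [0,0,0,3,12,16,0.1]
    - [0,0,0,4.1,16.6,16,0.1]
    - [0,0,0,4.1,16.6,13,0.1]
    - [0,0,0,4.1,16.6,11,0.1]
    - [0,0,0,4.1,16.6,11,0.1]
    - [0,0,0,4.1,16.6,11,0.1]

```text
time: 16.9
position: [0.6328, 0.1044, 0.0959]
tool_rot: [-2.122, -2.316, 0.003]
ft_force: [0.5, -0.0, -0.5]
grip_width: 0.287
grip_force: 25.0
```

Request:
carry_out:
  steps:
    - [0,0,0,0,0,-0.4,0.1]
    - [0,0,0,0,0,-0.8,0.1]
    - [0,0,0,0,0,-1.1,0.1]
    - [0,0,0,0,0,-1.3,0.1]
    - [0,0,0,0,0,-1.3,0.1]

```text
time: 17.4
position: [0.6332, 0.1049, 0.0835]
tool_rot: [-2.121, -2.317, 0.0]
ft_force: [-0.4, 0.6, -1.3]
grip_width: 0.286
grip_force: 25.0
```

Request:
carry_out:
  steps:
    - [0,0,0,0,0,-0.2,0.1]
    - [0,0,0,0,0,-0.2,0.1]
    - [0,0,0,0,0,-0.2,0.38]
    - [0,0,0,0,0,-0.2,0.38]
    - [0,0,0,0,0,-0.2,0.38]
    - [0,0,0,0,0,-0.2,0.38]
    - [0,0,0,0,0,2,0.38]
    - [0,0,0,0,0,6,0.38]
    - [0,0,0,0,0,8,0.4]
    - [0,0,0,0,0,8,0.5]

```text
time: 18.4
position: [0.6358, 0.1049, 0.1677]
tool_rot: [2.119, 2.315, 0.009]
ft_force: [0.0, 0.1, 1.1]
grip_width: 0.434
grip_force: 0.0
```

```bash
python3 - <<'E'
from find import *
report()
E
```

```text
brass? 362.9 251.7 [ 23 170 202] [ 0.4522 -0.1357]
brass? 338.2 228.2 [ 22 174 202] [ 0.5282 -0.0596]
brass? 362.5 181.5 [ 20 178 203] [ 0.6813 -0.1427]
grey? 366.0 279.7 4.8 [ 0.3643 -0.1415]
grey? 361.5 269.0 6.1 [ 0.3974 -0.1285]
grey? 350.5 266.5 5.7 [ 0.4056 -0.0944]
grey? 363.3 227.3 4.3 [ 0.5288 -0.1389]
18.45 [0.63452741 0.10492857 0.16539611] 0.4580108718554604
```

Request:
carry_out:
  steps:
    - [0,0,0,-2.6,-4.2,0,0.5]
    - [0,0,0,-5.2,-8.3,0,0.5]
    - [0,0,0,-7.9,-12.5,0,0.5]
    - [0,0,0,-10.6,-16.6,0,0.5]
    - [0,0,0,-10.6,-16.6,-4,0.5]
    - [0,0,0,-10.6,-16.6,-8,0.5]
    - [0,0,0,-10.6,-16.6,-12,0.5]
    - [0,0,0,-10.6,-16.6,-15,0.5]
    - [0,0,0,-10.6,-16.6,-17,0.5]
    - [0,0,0,-10.6,-16.6,-17.8,0.5]
    - [0,0,0,-10.6,-16.6,-17.8,0.5]
    - [0,0,0,-10.6,-16.6,-17.8,0.1]

```text
time: 19.65
position: [0.5278, -0.0612, -0.0138]
tool_rot: [2.121, 2.317, 0.001]
ft_force: [-0.3, -0.3, 0.2]
grip_width: 0.465
grip_force: 0.0
```

Request:
carry_out:
  steps:
    - [0,0,0,0,0,0,0.1]
    - [0,0,0,0,0,0,0.1]
    - [0,0,0,0,0,0,0.1]
    - [0,0,0,0,0,0,0.1]

```text
time: 20.05
position: [0.5283, -0.061, -0.0133]
tool_rot: [2.12, 2.317, 0.003]
ft_force: [-1.3, -0.1, 6.1]
grip_width: 0.289
grip_force: 25.0
```

Request:
carry_out:
  steps:
    - [0,0,0,0,0,5,0.1]
    - [0,0,0,0,0,10,0.1]
    - [0,0,0,0,0,15,0.1]
    - [0,0,0,0,0,16,0.1]
    - [0,0,0,2,4.5,16,0.1]
    - [0,0,0,4,9,16,0.1]
    - [0,0,0,6,13.5,16,0.1]
    - [0,0,0,8,18,16,0.1]
    - [0,0,0,10.1,22.5,16,0.1]
    - [0,0,0,10.1,22.5,12.5,0.1]
    - [0,0,0,10.1,22.5,11,0.1]
    - [0,0,0,10.1,22.5,11,0.1]

```text
time: 21.25
position: [0.6255, 0.1623, 0.0918]
tool_rot: [-2.121, -2.314, 0.011]
ft_force: [-1.4, -1.2, -1.3]
grip_width: 0.287
grip_force: 25.0
```

Request:
carry_out:
  steps:
    - [0,0,0,0,0,-0.5,0.1]
    - [0,0,0,0,0,-1.0,0.1]
    - [0,0,0,0,0,-1.4,0.1]
    - [0,0,0,0,0,-1.7,0.1]
    - [0,0,0,0,0,-1.7,0.1]

```text
time: 21.75
position: [0.6283, 0.1638, 0.0786]
tool_rot: [-2.121, -2.317, -0.0]
ft_force: [0.4, 0.6, -1.8]
grip_width: 0.296
grip_force: 25.0
```

Request:
carry_out:
  steps:
    - [0,0,0,0,0,-0.2,0.1]
    - [0,0,0,0,0,-0.2,0.1]
    - [0,0,0,0,0,-0.2,0.38]
    - [0,0,0,0,0,-0.2,0.38]
    - [0,0,0,0,0,-0.2,0.38]
    - [0,0,0,0,0,-0.2,0.38]
    - [0,0,0,0,0,2,0.38]
    - [0,0,0,0,0,7,0.38]
    - [0,0,0,0,-4,10,0.4]
    - [0,0,0,-1,-9,10,0.5]
    - [0,0,0,-2,-14,10,0.5]
    - [0,0,0,-2,-14,10,0.5]

```text
time: 22.95
position: [0.6073, 0.0135, 0.1801]
tool_rot: [2.133, 2.302, -0.003]
ft_force: [-0.1, -1.5, -0.3]
grip_width: 0.489
grip_force: 0.0
```

```bash
python3 - <<'E'
from find import *
report()
p,K,T=grab("wrist"); 
q,Ks,Ts=grab("side"); 
a=cv2.resize(p[0:230,200:560],(740,473)); b=cv2.resize(q[150:225,260:360],(600,450),interpolation=cv2.INTER_CUBIC)
cv2.imwrite("pics/v1.png",np.vstack([cv2.resize(a,(480,300)),cv2.resize(b,(480,300))])[:,:,::-1])
c=np.array([.602,.132]);ex=np.array([.9966,.082]);ey=np.array([-.082,.9966])
print([proj(Ks,Ts,(*(c-.086*ex),z)) for z in(.0,.03,.05,.075)])
E
```

```text
brass? 362.5 251.5 [ 23 170 203] [ 0.4528 -0.1346]
brass? 265.6 192.6 [ 19 180 201] [0.6483 0.1737]
brass? 284.5 190.5 [ 19 180 126] [0.6545 0.1123]
brass? 362.7 181.7 [ 20 178 203] [ 0.6808 -0.1432]
grey? 365.5 280.0 5.4 [ 0.3634 -0.1397]
grey? 363.9 227.2 4.3 [ 0.5289 -0.1408]
23.0 [0.60790746 0.01798553 0.17969691] 0.4926718641550513
[array([278.9, 204. ]), array([278.1, 195.2]), array([277.6, 189.2]), array([276.9, 181.4])]
```

View pics/v1.png

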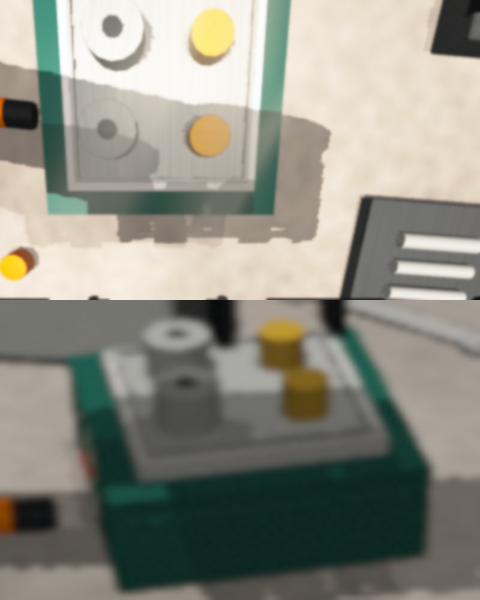

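All four blanks are on the pan, whose rim is level with the collar, which is the middle of the band. The leftover brass blanks are at (362.5,181.5) and (362.5,251.5). I'll take the far one first.

Request:
carry_out:
  steps:
    - [0,0,0,1.8,-4.1,0,0.5]
    - [0,0,0,3.6,-8.2,0,0.5]
    - [0,0,0,5.4,-12.3,0,0.5]
    - [0,0,0,7.3,-16.5,-3,0.5]
    - [0,0,0,7.3,-16.5,-7,0.5]
    - [0,0,0,7.3,-16.5,-11,0.5]
    - [0,0,0,7.3,-16.5,-12.5,0.5]
    - [0,0,0,7.3,-16.5,-12.5,0.5]
    - [0,0,0,7.3,-16.5,-12.5,0.5]

```text
time: 24.0
position: [0.6828, -0.1399, 0.0551]
tool_rot: [2.117, 2.319, 0.002]
ft_force: [0.9, -0.0, 0.6]
grip_width: 0.499
grip_force: 0.0
```

```bash
python3 - <<'E'
from wl import *
look((.681,-.1445),.026,"brass")
p,K,T=grab("top")
for u,v,z in((404.5,223.2,.085),(473.7,236,.085),(409,260,.063),(463,271,.063),(411,273.6,.05),(447,280,.05)): print(onz(K,T,u,v,z))
hsv=cv2.cvtColor(p,cv2.COLOR_RGB2HSV);m=cv2.inRange(hsv,(100,120,60),(125,255,255));m[:,:390]=0;m[:250]=0;m[:,480:]=0
q=max(cv2.findContours(m,0,2)[0],key=cv2.contourArea);r=cv2.minAreaRect(q);print(r,[onz(K,T,*b,.06) for b in cv2.boxPoints(r)])
E
```

```text
pos [ 0.6833 -0.1404  0.0561] w 0.5 pred 315.2 220.9
brass 316 217 19 [ 19 169 160] [ 0.6815 -0.1429]
[ 0.5313 -0.2594  0.085 ]
[ 0.489  -0.4683  0.085 ]
[ 0.4207 -0.2714  0.063 ]
[ 0.3851 -0.4343  0.063 ]
[ 0.3801 -0.278   0.05  ]
[ 0.3591 -0.3872  0.05  ]
((431.90234375, 271.99591064453125), (71.19270324707031, 4.93547248840332), 11.142889976501465) [array([ 0.3986, -0.2325,  0.06  ]), array([ 0.4132, -0.2362,  0.06  ]), array([ 0.3686, -0.447 ,  0.06  ]), array([ 0.3541, -0.4429,  0.06  ])]
```

Request:
carry_out:
  steps:
    - [0,0,0,-0.1,-0.3,-2,0.5]
    - [0,0,0,-0.1,-0.3,-4,0.5]
    - [0,0,0,-0.1,-0.3,-5.5,0.5]
    - [0,0,0,-0.1,-0.3,-6.5,0.5]
    - [0,0,0,-0.1,-0.3,-6.9,0.5]
    - [0,0,0,-0.1,-0.3,-6.9,0.1]
    - [0,0,0,-0.1,-0.3,-6.9,0.1]
    - [0,0,0,-0.1,-0.3,-6.9,0.1]
    - [0,0,0,-0.1,-0.3,-6.9,0.1]
    - [0,0,0,-0.1,-0.3,-6.9,0.1]
    - [0,0,0,-0.1,-0.3,-6.9,0.1]

```text
time: 25.2
position: [0.6812, -0.1443, -0.0144]
tool_rot: [2.12, 2.316, 0.001]
ft_force: [0.3, 0.9, 4.0]
grip_width: 0.291
grip_force: 25.0
```

```bash
python3 - <<'E'
from h import *
p,K,T=grab("top")
print(onz(K,T,429.4,285.7,.05),onz(K,T,411.2,282.7,.05),onz(K,T,447.5,288.8,.05))
for P in((.456,-.322,.022),(.444,-.382,.022)): print(proj(K,T,P))
print(ctrl.get_state()["position"])
E
```

```text
[ 0.3428 -0.3321  0.05  ] [ 0.3526 -0.277   0.05  ] [ 0.3327 -0.3868  0.05  ]
[421.7 249.6]
[440.8 253.1]
[ 0.68116318 -0.14431708 -0.01438344]
```

Request:
carry_out:
  steps:
    - [0,0,0,0,0,5,0.1]
    - [0,0,0,0,0,10,0.1]
    - [0,0,0,0,0,15,0.1]
    - [0,0,0,-3.4,-3.4,15,0.1]
    - [0,0,0,-6.8,-6.8,15,0.1]
    - [0,0,0,-10.2,-10.2,15,0.1]
    - [0,0,0,-13.6,-13.6,15,0.1]
    - [0,0,0,-17,-17,15,0.1]
    - [0,0,0,-20.4,-20.4,15,0.1]
    - [0,0,0,-23.7,-23.8,15,0.1]
    - [0,0,0,-23.7,-23.8,15,0.1]
    - [0,0,0,-23.7,-23.8,12,0.1]

```text
time: 26.45
position: [0.4437, -0.3857, 0.1076]
tool_rot: [2.122, 2.307, 0.003]
ft_force: [1.3, 0.5, -1.8]
grip_width: 0.29
grip_force: 25.0
```

Request:
carry_out:
  steps:
    - [0,0,0,0,0,-3,0.1]
    - [0,0,0,0,0,-6,0.1]
    - [0,0,0,0,0,-8,0.1]
    - [0,0,0,0,0,-9,0.1]
    - [0,0,0,0,0,-9,0.1]
    - [0,0,0,0,0,-9,0.1]

```text
time: 27.05
position: [0.4438, -0.3825, 0.0153]
tool_rot: [2.121, 2.317, -0.0]
ft_force: [-0.1, 0.1, -0.7]
grip_width: 0.289
grip_force: 25.0
```

Request:
carry_out:
  steps:
    - [0,0,0,0,0,-0.4,0.1]
    - [0,0,0,0,0,-0.4,0.1]
    - [0,0,0,0,0,-0.4,0.45]
    - [0,0,0,0,0,-0.4,0.45]
    - [0,0,0,0,0,-0.4,0.45]
    - [0,0,0,0,0,-0.4,0.45]
    - [0,0,0,0,0,4,0.45]
    - [0,0,0,0,0,8,0.45]
    - [0,0,0,0,0,12,0.45]
    - [0,0,0,0,0,13,0.5]
    - [0,0,0,0,0,13,0.5]

```text
time: 28.15
position: [0.4445, -0.3829, 0.1465]
tool_rot: [2.118, 2.315, 0.002]
ft_force: [0.5, 0.6, -0.2]
grip_width: 0.494
grip_force: 0.0
```

```bash
python3 - <<'E'
from wl import *
look((.444,-.382),.048,"brass")
from find import report
report()
E
```

```text
pos [ 0.4436 -0.3819  0.1446] w 0.494 pred 317.3 193.3
brass 342 168 117 [ 18 123 179] [ 0.4659 -0.3545]
brass? 362.9 251.5 [ 22 172 194] [ 0.4527 -0.136 ]
brass? 265.5 192.5 [ 19 180 208] [0.6487 0.174 ]
brass? 284.5 190.5 [ 20 179 209] [0.6545 0.1123]
grey? 370.9 285.4 8.9 [ 0.3466 -0.1557]
grey? 392.0 217.5 7.2 [ 0.559  -0.2316]
grey? 367.0 186.0 7.3 [ 0.6636 -0.1556]
grey? 315.5 184.9 4.7 [0.6694 0.0113]
28.25 [ 0.44298845 -0.38135462  0.14347573] 0.49872752376885615
```

Request:
carry_out:
  steps:
    - [0,0,0,0.2,5,0,0.5]
    - [0,0,0,0.4,10,0,0.5]
    - [0,0,0,0.6,15,0,0.5]
    - [0,0,0,0.8,20,0,0.5]
    - [0,0,0,0.9,24.4,0,0.5]
    - [0,0,0,0.9,24.4,-4,0.5]
    - [0,0,0,0.9,24.4,-8,0.5]
    - [0,0,0,0.9,24.4,-9,0.5]
    - [0,0,0,0.9,24.4,-9,0.5]
    - [0,0,0,0.9,24.4,-9,0.5]

```text
time: 29.25
position: [0.4528, -0.1388, 0.0553]
tool_rot: [2.122, 2.316, -0.001]
ft_force: [0.2, 0.0, 0.4]
grip_width: 0.498
grip_force: 0.0
```

```bash
python3 - <<'E'
from wl import *
look((.4525,-.137),.026,"brass")
E
```

```text
pos [ 0.4535 -0.1388  0.0559] w 0.5 pred 317.9 213.2
brass 316 211 18 [ 19 175 157] [ 0.4513 -0.1364]
```

Request:
carry_out:
  steps:
    - [0,0,0,-0.1,0.1,-2,0.5]
    - [0,0,0,-0.1,0.1,-4,0.5]
    - [0,0,0,-0.1,0.1,-5.5,0.5]
    - [0,0,0,-0.1,0.1,-6.5,0.5]
    - [0,0,0,-0.1,0.1,-6.9,0.5]
    - [0,0,0,-0.1,0.1,-6.9,0.1]
    - [0,0,0,-0.1,0.1,-6.9,0.1]
    - [0,0,0,-0.1,0.1,-6.9,0.1]
    - [0,0,0,-0.1,0.1,-6.9,0.1]
    - [0,0,0,-0.1,0.1,-6.9,0.1]
    - [0,0,0,-0.1,0.1,-6.9,0.1]

```text
time: 30.4
position: [0.4522, -0.1372, -0.0136]
tool_rot: [2.12, 2.317, 0.002]
ft_force: [-0.1, -0.6, 5.7]
grip_width: 0.289
grip_force: 25.0
```

Request:
carry_out:
  steps:
    - [0,0,0,0,0,5,0.1]
    - [0,0,0,0,0,10,0.1]
    - [0,0,0,0,0,14,0.1]
    - [0,0,0,0,-5,14,0.1]
    - [0,0,0,0.2,-10,14,0.1]
    - [0,0,0,0.3,-15,14,0.1]
    - [0,0,0,0.4,-18.5,14,0.1]
    - [0,0,0,0.4,-18.5,13,0.1]
    - [0,0,0,0.4,-18.5,9,0.1]
    - [0,0,0,0.4,-18.5,5,0.1]
    - [0,0,0,0.4,-18.5,3,0.1]
    - [0,0,0,0.4,-18.5,3,0.1]

```text
time: 31.6
position: [0.4526, -0.3194, 0.0121]
tool_rot: [-2.116, -2.312, 0.003]
ft_force: [-0.6, -0.5, -0.7]
grip_width: 0.288
grip_force: 25.0
```

Request:
carry_out:
  steps:
    - [0,0,0,0,0,-0.2,0.1]
    - [0,0,0,0,0,-0.2,0.1]
    - [0,0,0,0,0,-0.2,0.45]
    - [0,0,0,0,0,-0.2,0.45]
    - [0,0,0,0,0,-0.2,0.45]
    - [0,0,0,0,0,-0.2,0.45]
    - [0,0,0,0,0,4,0.45]
    - [0,0,0,0,0,8,0.45]
    - [0,0,0,0,0,12,0.35]
    - [0,0,0,0,0,13,0.25]
    - [0,0,0,0,0,13,0.25]

```text
time: 32.7
position: [0.4566, -0.3227, 0.1474]
tool_rot: [2.119, 2.315, 0.003]
ft_force: [-0.1, -0.1, -0.8]
grip_width: 0.285
grip_force: 0.0
```

Request:
carry_out:
  steps:
    - [0,0,-8,-4,-0.3,0,0.25]
    - [0,0,-16.7,-8,-0.6,0,0.25]
    - [0,0,-16.7,-11.3,-1.0,0,0.25]
    - [0,0,-16.7,-11.3,-1.0,0,0.25]
    - [0,0,-16.7,-11.3,-1.0,-2,0.25]
    - [0,0,-16.7,-11.3,-1.0,-4,0.25]
    - [0,0,-16.7,-11.3,-1.0,-4,0.25]
    - [0,0,-16.7,-11.3,-1.0,-4,0.25]

```text
time: 33.5
position: [0.3419, -0.3318, 0.1051]
tool_rot: [-2.434, -1.984, 0.004]
ft_force: [0.1, -0.2, -0.5]
grip_width: 0.25
grip_force: 0.0
```

```bash
python3 - <<'E'
from h import *
s=ctrl.get_state(); print(s["position"],s["tool_rot"],s["grip_width"])
p,K,T=grab("wrist","w9.png"); P=(.343,-.332,.05); print(proj(K,T,P), proj(K,T,(.3543,-.2775,.05)),proj(K,T,(.3321,-.3865,.05)))
t,Kt,Tt=grab("top"); h=cv2.cvtColor(t,cv2.COLOR_RGB2HSV)
m=cv2.inRange(h,(15,90,100),(30,255,255)); m[:,:400]=0;m[:,475:]=0;m[:220]=0;m[275:]=0
d=h[220:275,400:475]; print("high-sat brass px:",[(int(x)+400,int(y)+220) for y,x in np.argwhere((d[...,1]>150)&(d[...,2]>120)&(d[...,0]<32)&(d[...,0]>14))][::4])
a=cv2.resize(p,(560,350)); b=cv2.resize(t[210:300,390:490],(500,240)); b=cv2.copyMakeBorder(b,0,0,0,60,0)
cv2.imwrite("pics/v2.png",np.vstack([a,b])[:,:,::-1])
E
```

```text
[ 0.3419248  -0.33175238  0.10507312] [-2.43389642 -1.98422283  0.00373669] 0.249807942964814
[319.2 206.3] [319.3 140.6] [319.5 264.8]
high-sat brass px: [(421, 246), (425, 246), (424, 247), (422, 248), (426, 248), (423, 249), (427, 249), (425, 250), (425, 251)]
```

View pics/v2.png

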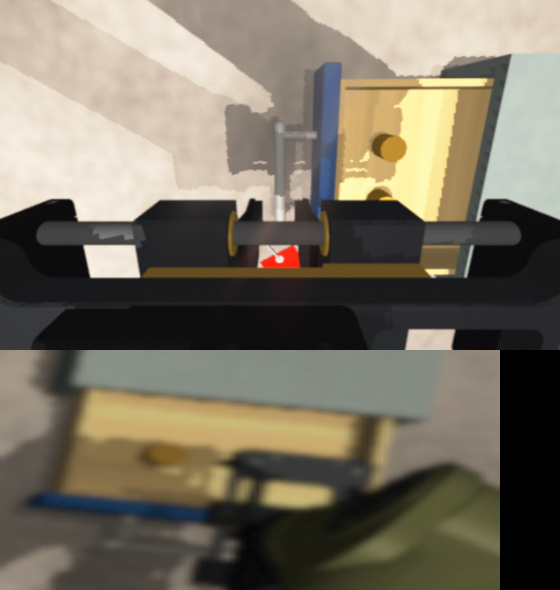

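Both brass blanks are in the drawer, and the handle bar (its end at about (279,130) in the view) is centred between the fingers. I'll grip the handle and push it shut.

Request:
carry_out:
  steps:
    - [0,0,0,0,0,-3,0.25]
    - [0,0,0,0,0,-6,0.25]
    - [0,0,0,0,0,-8,0.25]
    - [0,0,0,0,0,-9.5,0.25]
    - [0,0,0,0,0,-9.5,0.25]
    - [0,0,0,0,0,-9.5,0]
    - [0,0,0,0,0,-9.5,0]
    - [0,0,0,0,0,-9.5,0]
    - [0,0,0,0,0,-9.5,0]
  squeeze: 30

```text
time: 34.5
position: [0.3434, -0.3326, 0.0118]
tool_rot: [2.433, 1.984, 0.002]
ft_force: [-1.2, 1.1, 6.6]
grip_width: 0.114
grip_force: 30.0
```

Request:
carry_out:
  steps:
    - [0,0,0,0.98,-0.2,0,0]
    - [0,0,0,1.96,-0.4,0,0]
    - [0,0,0,2.94,-0.6,0,0]
    - [0,0,0,3.9,-0.8,0,0]
    - [0,0,0,4.9,-1.0,0,0]
    - [0,0,0,5.9,-1.2,0,0]
    - [0,0,0,6.9,-1.4,0,0]
    - [0,0,0,7.8,-1.6,0,0]
    - [0,0,0,8.8,-1.8,0,0]
    - [0,0,0,8.8,-1.8,0,0]

```text
time: 35.5
position: [0.4331, -0.3507, 0.0118]
tool_rot: [2.431, 1.985, 0.002]
ft_force: [1.4, 0.7, 7.2]
grip_width: 0.112
grip_force: 30.0
```

Request:
carry_out:
  steps:
    - [0,0,0,0.5,-0.1,0,0]
    - [0,0,0,1.0,-0.2,0,0]
    - [0,0,0,1.5,-0.3,0,0]
    - [0,0,0,1.9,-0.4,0,0]
    - [0,0,0,1.9,-0.4,0,0]

```text
time: 36.0
position: [0.4508, -0.3541, 0.0118]
tool_rot: [2.433, 1.985, 0.003]
ft_force: [1.5, 1.8, 6.4]
grip_width: 0.115
grip_force: 30.0
```

Request:
carry_out:
  steps:
    - [0,0,0,0.4,-0.1,0,0]
    - [0,0,0,0.8,-0.2,0,0]
    - [0,0,0,1.2,-0.25,0,0]
    - [0,0,0,1.2,-0.25,0,0]

```text
time: 36.4
position: [0.4627, -0.3565, 0.0118]
tool_rot: [2.433, 1.985, 0.003]
ft_force: [0.8, 0.8, 5.4]
grip_width: 0.114
grip_force: 30.0
```

Request:
carry_out:
  steps:
    - [0,0,0,0.3,-0.05,0,0]
    - [0,0,0,0.6,-0.1,0,0]
    - [0,0,0,0.8,-0.15,0,0]
    - [0,0,0,0.8,-0.15,0,0]

```text
time: 36.8
position: [0.4624, -0.3563, 0.0116]
tool_rot: [-2.427, -1.974, 0.005]
ft_force: [-16.3, 9.2, 23.4]
grip_width: 0.116
grip_force: 30.0
```

The drawer hit its stop (−16 N) after about 12 cm. I'll release and rise.

Request:
carry_out:
  steps:
    - [0,0,0,0,0,0,0.25]
    - [0,0,0,0,0,0,0.25]
    - [0,0,0,-0.6,0.1,0,0.25]
    - [0,0,0,-0.6,0.1,0,0.25]
    - [0,0,0,-0.6,0.1,4,0.25]
    - [0,0,0,-0.6,0.1,8,0.25]
    - [0,0,0,-0.6,0.1,12,0.25]
    - [0,0,0,-0.6,0.1,17,0.25]
    - [0,0,0,-1,5,19,0.25]
    - [0,0,0,-1,10,19,0.4]
    - [0,0,0,-1,15,19,0.5]
    - [0,0,0,-1,20,19,0.5]

```text
time: 38.0
position: [0.4595, -0.1589, 0.2008]
tool_rot: [2.435, 1.985, 0.004]
ft_force: [0.7, 0.8, -1.3]
grip_width: 0.437
grip_force: 0.0
```

```bash
python3 - <<'E'
from h import *
s=ctrl.get_state();print(s["position"],s["ft_force"])
p,K,T=grab("top"); hsv=cv2.cvtColor(p,cv2.COLOR_RGB2HSV)
m=cv2.inRange(hsv,(100,120,60),(125,255,255));m[:,:390]=0;m[:200]=0;m[:,480:]=0;m[290:]=0
q=max(cv2.findContours(m,0,2)[0],key=cv2.contourArea);r=cv2.minAreaRect(q);print("blue",r)
w=cv2.inRange(hsv,(12,70,90),(32,255,255));w[:,:390]=0;w[:,480:]=0;w[:200]=0;w[290:]=0;print("wood px",(w>0).sum())
# hood handle
k=cv2.inRange(hsv,(0,0,0),(180,255,60));z=np.zeros_like(k);z[215:245,178:210]=k[215:245,178:210]
for q in cv2.findContours(z,0,2)[0]:
    if cv2.contourArea(q)>20:
        M=cv2.moments(q);u,v=M['m10']/M['m00'],M['m01']/M['m00'];r=cv2.minAreaRect(q);print("handle",u,v,r,onz(K,T,u,v,.1),[onz(K,T,*b,.106)[:2] for b in cv2.boxPoints(r)])
E
```

```text
[ 0.45945376 -0.15892414  0.20082156] [ 0.69882899  0.84625596 -1.2697465 ]
blue ((452.3641052246094, 235.73410034179688), (37.83815383911133, 5.899692535400391), 10.491477012634277)
wood px 1897
handle 192.00226757369614 229.25623582766437 ((191.9905548095703, 229.28302001953125), (6.4559454917907715, 14.010775566101074), 15.945395469665527) [0.5192 0.3859 0.1   ] [array([0.5008, 0.3986]), array([0.5415, 0.3888]), array([0.5358, 0.3699]), array([0.4952, 0.3798])]
```

The drawer's blue front now lies at the cabinet face (v≈236), so it is shut. Next I go above the hood. I'll grip the handle along its 50 mm length so the gripper body stays clear of the clamp.

Request:
carry_out:
  steps:
    - [0,0,-3.3,0,0,5,0.8]
    - [0,0,-3.3,1,5,7,0.8]
    - [0,0,-3.3,2,10,7,0.8]
    - [0,0,-3.3,3,15,7,0.8]
    - [0,0,-3.3,3,20,7,0.8]
    - [0,0,-3.3,4,25,7,0.8]
    - [0,0,-3.3,4,30,7,0.8]
    - [0,0,-3.3,4,35,7,0.8]
    - [0,0,-3.3,5,40,7,0.8]
    - [0,0,-3.3,5,45,7,0.8]
    - [0,0,-3.3,5.5,50,7,0.8]
    - [0,0,-3.3,5.9,54.2,7,0.8]

```text
time: 39.25
position: [0.5184, 0.3831, 0.2704]
tool_rot: [-2.49, -1.915, -0.001]
ft_force: [-0.1, -0.4, 0.2]
grip_width: 0.8
grip_force: 0.0
```

Request:
carry_out:
  steps:
    - [0,0,0,0,0,0,0.8]
    - [0,0,0,0,0,0,0.8]

```text
time: 39.45
position: [0.5178, 0.3821, 0.2691]
tool_rot: [2.487, 1.917, -0.003]
ft_force: [0.2, -0.5, -0.0]
grip_width: 0.798
grip_force: 0.0
```

```bash
python3 - <<'E'
from h import *
s=ctrl.get_state();print(s["position"],s["tool_rot"])
p,K,T=grab("wrist","w10.png"); hsv=cv2.cvtColor(p,cv2.COLOR_RGB2HSV)
u,v=proj(K,T,(.519,.385,.106));print("pred",u,v)
k=cv2.inRange(hsv,(0,0,0),(180,255,70));
n,l,st,c=cv2.connectedComponentsWithStats(k)
for i in range(1,n):
    if st[i,4]>150: print(st[i],c[i],onz(K,T,*c[i],.106)[:2])
    if st[i,4]>150 and np.hypot(*(c[i]-[u,v]))<60:
        q=cv2.findContours((l==i).astype(np.uint8),0,2)[0][0];r=cv2.minAreaRect(q);print("rect",[onz(K,T,*b,.106)[:2] for b in cv2.boxPoints(r)])
E
```

```text
[0.51783088 0.38213416 0.26911218] [ 2.48732888  1.91701821 -0.00325652]
pred 318.0 179.2
[587 120  53  34 657] [613.86757991 139.81582953] [0.8688 0.3412]
[300 168  29  16 415] [313.33253012 175.34698795] [0.5147 0.3911]
rect [array([0.5015, 0.4039]), array([0.5342, 0.3952]), array([0.5296, 0.3773]), array([0.4965, 0.3861])]
[    0   194   640   206 92129] [317.5516504  320.57886225] [0.4669 0.1906]
```

```bash
python3 - <<'E'
from h import *
p,K,T=grab("wrist"); g=cv2.cvtColor(p,cv2.COLOR_RGB2GRAY)
np.set_printoptions(linewidth=250)
print("cols",list(range(284,360,2)))
for r in range(156,194,3): print(r,g[r,284:360:2])
E
```

```text
cols [284, 286, 288, 290, 292, 294, 296, 298, 300, 302, 304, 306, 308, 310, 312, 314, 316, 318, 320, 322, 324, 326, 328, 330, 332, 334, 336, 338, 340, 342, 344, 346, 348, 350, 352, 354, 356, 358]
156 [237 238 237 238 238 238 238 238 238 239 239 239 239 239 239 240 239 239 239 240 239 239 240 239 239 239 238 238 238 238 238 237 237 236 236 236 235 235]
159 [237 237 238 238 237 238 238 239 239 239 239 239 239 239 240 240 239 240 240 240 240 240 239 239 239 239 239 239 238 238 238 237 237 236 236 236 235 235]
162 [238 238 238 238 238 238 238 238 239 239 239 239 240 240 239 240 240 240 240 241 240 240 239 239 239 239 239 239 238 238 238 237 237 236 235 235 235 235]
165 [238 238 239 238 238 239 239 236 218 191 184 178 174 171 164 162 159 157 155 153 149 147 147 146 147 161 227 238 238 238 238 237 237 236 235 235 235 235]
168 [238 238 239 239 239 239 237 179  76  66  59  53  50  46  45  45  45  47  50  54  59  62  68  72  77  83 153 234 239 239 238 238 236 236 236 236 235 235]
171 [238 238 238 239 239 238 222 105  70  65  59  55  51  49  51  53  54  58  60  61  61  68  73  77  81  84 103 2
[... 449 characters left out ...]
 69  73  80  83  89 114 219 237 237 237 236 236 236 236 235 236 235]
183 [238 239 239 238 239 239 238 215 164 158 159 169 170 177 178 182 186 198 204 211 214 217 221 221 225 225 230 237 237 237 236 236 237 236 236 235 236 235]
186 [238 239 239 239 239 239 239 239 239 239 239 240 240 240 239 240 240 240 239 240 239 239 240 239 239 238 238 237 237 236 236 237 236 236 235 236 236 235]
189 [239 239 238 239 239 239 239 240 239 239 239 240 240 240 240 240 240 240 240 240 240 239 239 239 238 238 238 237 237 236 236 236 236 236 236 236 236 236]
192 [239 238 238 239 239 239 239 239 239 239 240 239 240 240 240 240 240 240 240 239 239 240 239 238 238 237 237 236 236 236 237 236 236 236 236 236 236 236]
```

```bash
python3 - <<'E'
from h import *
p,K,T=grab("wrist")
for q in((317.7,176),(317.7,174.5),(298,176),(337,176)): print(onz(K,T,*q,.106))
s=ctrl.get_state();print(s["position"],R.from_rotvec(s["tool_rot"]).as_matrix()[:,1])
t,K,T=grab("top");print(onz(K,T,192.6,228.7,.106))
E
```

```text
[0.5211 0.3859 0.106 ]
[0.5216 0.3877 0.106 ]
[0.4979 0.3922 0.106 ]
[0.5439 0.3798 0.106 ]
[0.519256   0.37883101 0.27107554] [ 9.65563390e-01 -2.60167044e-01  6.70363420e-04]
[0.52   0.3825 0.106 ]
```

Request:
carry_out:
  steps:
    - [0,0,0,0.25,0.5,-4,0.8]
    - [0,0,0,0.25,0.5,-8,0.8]
    - [0,0,0,0.25,0.5,-12,0.8]
    - [0,0,0,0.25,0.5,-16,0.8]
    - [0,0,0,0.25,0.5,-18,0.8]
    - [0,0,0,0.25,0.5,-19.5,0.8]
    - [0,0,0,0.25,0.5,-20.5,0.8]
    - [0,0,0,0.25,0.5,-21.2,0.8]
    - [0,0,0,0.25,0.5,-21.2,0.8]

```text
time: 40.55
position: [0.521, 0.3856, 0.0587]
tool_rot: [-2.491, -1.914, -0.0]
ft_force: [0.2, -0.6, 0.4]
grip_width: 0.799
grip_force: 0.0
```

Request:
carry_out:
  steps:
    - [0,0,0,0,0,0,0.3]
    - [0,0,0,0,0,0,0.3]
    - [0,0,0,0,0,0,0.3]
    - [0,0,0,0,0,0,0.3]
    - [0,0,0,0,0,0,0.3]
  squeeze: 35

```text
time: 41.05
position: [0.5208, 0.3863, 0.0594]
tool_rot: [-2.49, -1.914, -0.001]
ft_force: [-2.5, -0.8, 3.9]
grip_width: 0.573
grip_force: 34.9
```

The grip on the handle is good (49.9 mm). Before placing it, I'll refine the scale centre from the top view and from the side view.

```bash
python3 - <<'E'
from h import *
def fitrect(p,lo,hi,box):
    hsv=cv2.cvtColor(p,cv2.COLOR_RGB2HSV); m=cv2.inRange(hsv,lo,hi);x0,y0,x1,y1=box
    k=np.zeros_like(m);k[y0:y1,x0:x1]=m[y0:y1,x0:x1]
    c=max(cv2.findContours(k,0,1)[0],key=cv2.contourArea); h=cv2.convexHull(c)
    ap=cv2.approxPolyN(h,4).reshape(-1,2); return cv2.contourArea(c),ap
p,K,T=grab("top")
for nm,lo,hi,z in(("green",(70,80,20),(95,255,255),.075),("collar",(0,0,120),(180,60,255),.087)):
    a,ap=fitrect(p,lo,hi,(244,165,312,245) if nm=="green" else (250,170,306,235)); print("top",nm,a,ap.tolist(),[onz(K,T,*q,z)[:2].tolist() for q in ap])
# brass & steel holes on pan
p2,K2,T2=grab("side")
a,ap=fitrect(p2,(70,80,20),(95,255,255),(255,145,365,225)); print("side green",a,ap.tolist(),[onz(K2,T2,*q,.075)[:2].tolist() for q in ap])
a,ap=fitrect(p2,(0,0,100),(180,50,255),(275,150,350,200)); print("side collar",a,ap.tolist(),[onz(K2,T2,*q,.087)[:2].tolist() for q in ap])
g=p2[178:192,270:284]; print("red",np.argwhere((g[...,0]>100)&(g[...,1]<70)).mean(0)+[178,270])
h=cv2.cvtColor(p,cv2.COLOR_RGB2HSV); r=cv2.inRange(h,(0,150,80),(8,255,255)); r[:, :215]=0;r[:,300:]=0;r[:160]=0;r[240:]=0
print([cv2.minEnclosingCircle(q) for q in cv2.findContours(r,0,2)[0]])
E
```

```text
top green 2709.5 [[305, 229], [249, 234], [249, 180], [300, 176]] [[0.519, 0.0457], [0.5059, 0.2175], [0.6769, 0.2203], [0.6878, 0.0599]]
top collar 1863.5 [[300, 222], [255, 226], [253, 182], [297, 179]] [[0.5391, 0.0606], [0.5286, 0.1979], [0.6671, 0.206], [0.675, 0.069]]
side green 1849.5 [[356, 211], [285, 222], [274, 164], [334, 158]] [[0.6937, -0.0226], [0.5257, -0.0372], [0.5131, 0.2085], [0.6809, 0.2136]]
side collar 2364.0 [[349, 150], [349, 191], [288, 192], [269, 150]] [[0.7264, 0.2298], [0.6891, 0.041], [0.5407, 0.0593], [0.5027, 0.2647]]
red [nan nan]
[((229.8333282470703, 197.5), 3.2060022354125977)]<stdin>:14: RuntimeWarning: Mean of empty slice.
  ret = um.true_divide(
```

The estimates agree on a scale centre of about (0.603,0.132) with yaw about 4.4°. I'll lift the hood high, clear of the clamp, and move over the scale with a +19.4° turn.

Request:
carry_out:
  steps:
    - [0,0,0,0,0,4,0.3]
    - [0,0,0,0,0,8,0.3]
    - [0,0,0,0,0,13,0.3]
    - [0,0,0,0,0,18,0.3]
    - [0,0,0,0,0,23,0.3]
    - [0,0,0,0,0,26,0.3]
    - [0,0,5,0,0,26,0.3]
    - [0,0,10,1,-4,26,0.3]
    - [0,0,15,2.5,-8,26,0.3]
    - [0,0,19.4,4,-12,26,0.3]
    - [0,0,19.4,5,-16,26,0.3]
    - [0,0,19.4,6,-20,26,0.3]
  squeeze: 50

```text
time: 42.35
position: [0.5811, 0.1834, 0.3174]
tool_rot: [2.134, 2.305, -0.003]
ft_force: [0.6, -0.5, -3.5]
grip_width: 0.566
grip_force: 49.9
```

Request:
carry_out:
  steps:
    - [0,0,0,1.2,-3,0,0.3]
    - [0,0,0,2.2,-5.4,0,0.3]
    - [0,0,0,2.2,-5.4,0,0.3]
    - [0,0,0,2.2,-5.4,0,0.3]
    - [0,0,0,2.2,-5.4,0,0.3]

```text
time: 42.85
position: [0.6024, 0.1332, 0.3178]
tool_rot: [-2.13, -2.307, 0.001]
ft_force: [0.2, 1.0, -2.8]
grip_width: 0.573
grip_force: 49.9
```

```bash
python3 - <<'E'
from h import *
for i in range(4):
    ctrl.get_image("wrist") ; s=ctrl.get_state();print(s["position"].round(4),np.degrees(np.arctan2(*R.from_rotvec(s["tool_rot"]).as_matrix()[[1,0],1])),s["grip_width"],s["ft_force"].round(1))
E
```

```text
[0.6024 0.1335 0.3179] 4.606853735794126 0.5710659530978729 [-0.2  0.5 -3.3]
[0.6024 0.1334 0.3181] 4.608861214897692 0.5711066538988827 [-0.2 -0.2 -2. ]
[0.6025 0.1332 0.3183] 4.59920441065804 0.5681096552948579 [-0.7  0.4 -2.3]
[0.6026 0.133  0.3185] 4.581169193996903 0.5698054468728763 [-0.2  0.3 -3.5]
```

Request:
carry_out:
  steps:
    - [0,0,0,0.05,-0.1,-4,0.3]
    - [0,0,0,0.05,-0.1,-8,0.3]
    - [0,0,0,0.05,-0.1,-11,0.3]
    - [0,0,0,0.05,-0.1,-13,0.3]
    - [0,0,0,0.05,-0.1,-15,0.3]
    - [0,0,0,0.05,-0.1,-16,0.3]
    - [0,0,0,0.05,-0.1,-16.6,0.3]
    - [0,0,0,0.05,-0.1,-16.6,0.3]
    - [0,0,0,0.05,-0.1,-16.6,0.3]

```text
time: 43.95
position: [0.604, 0.1309, 0.1537]
tool_rot: [2.132, 2.306, 0.002]
ft_force: [0.1, -0.1, -2.5]
grip_width: 0.569
grip_force: 49.9
```

Request:
carry_out:
  steps:
    - [0,0,0,0,0,-0.4,0.3]
    - [0,0,0,0,0,-0.8,0.3]
    - [0,0,0,0,0,-1.1,0.3]
    - [0,0,0,0,0,-1.4,0.3]
    - [0,0,0,0,0,-1.4,0.3]
    - [0,0,0,0,0,-1.4,0.3]

```text
time: 44.55
position: [0.6034, 0.1307, 0.1386]
tool_rot: [2.133, 2.306, -0.0]
ft_force: [0.9, 0.2, -2.1]
grip_width: 0.571
grip_force: 49.9
```

The hood is past the collar's top without contact. I'll continue down to the ledge.

Request:
carry_out:
  steps:
    - [0,0,0,0,0,-0.2,0.3]
    - [0,0,0,0,0,-0.4,0.3]
    - [0,0,0,0,0,-0.5,0.3]
    - [0,0,0,0,0,-0.5,0.3]

```text
time: 44.95
position: [0.6036, 0.1307, 0.1344]
tool_rot: [2.133, 2.306, 0.001]
ft_force: [-1.5, 0.3, 1.8]
grip_width: 0.574
grip_force: 49.9
```

The hood is seated (contact at reported 0.1344, which means its underside is at 75 mm). Release and rise.

Request:
carry_out:
  steps:
    - [0,0,0,0,0,0,0.72]
    - [0,0,0,0,0,0,0.72]
    - [0,0,0,0,0,0,0.72]
    - [0,0,0,0,0,0,0.72]
    - [0,0,0,0,0,3,0.72]
    - [0,0,0,0,0,8,0.72]
    - [0,0,0,0,0,13,0.72]
    - [0,0,0,-0.4,4,13.5,0.5]
    - [0,0,0,-0.8,9,13.5,0.3]
    - [0,0,0,-1.2,13,13.5,0]
    - [0,0,0,-1.4,16,13.5,0]
    - [0,0,0,-1.4,16,13.5,0]
  squeeze: 20

```text
time: 46.15
position: [0.5871, 0.2981, 0.2674]
tool_rot: [-2.12, -2.314, -0.0]
ft_force: [-0.1, -0.1, -1.6]
grip_width: 0.352
grip_force: 0.0
```

```bash
python3 - <<'E'
from h import *
s=ctrl.get_state();print(s["position"],s["grip_width"])
# hood flatness: rect of bright hood top / handle in side
p,K,T=grab("side"); hsv=cv2.cvtColor(p,cv2.COLOR_RGB2HSV)
k=cv2.inRange(hsv,(0,0,0),(180,255,60))
print("pred handle",[proj(K,T,(.603+a*.9966-b*.08,.1315+a*.08+b*.9966,z)) for a,b,z in((-.025,0,.181),(.025,0,.181),(-.025,-.009,.145),(.025,-.009,.145))])
n,l,st,c=cv2.connectedComponentsWithStats(k)
for i in range(1,n):
    if st[i,4]>40 and 260<c[i][0]<360 and 100<c[i][1]<220: print(st[i],c[i])
r=cv2.inRange(hsv,(0,150,80),(8,255,255));
for q in cv2.findContours(r,0,2)[0]:
    (u,v),rr=cv2.minEnclosingCircle(q)
    if 260<u<340 and 90<v<200: print("red",u,v,rr)
print("pred ball th2.0",proj(K,T,(.593,.255,.206)))
E
```

```text
[0.58705737 0.29805582 0.26739426] 0.35194990748568483
pred handle [array([298.9, 143. ]), array([318.7, 140.6]), array([300.1, 157.4]), array([319.6, 154.9])]
[297 134  11   5  44] [302.         136.13636364]
[301 141  18  15 230] [309.50434783 147.66956522]
[288 188  58  10  84] [316.3452381  192.97619048]
[ 281  192   68   30 1393] [315.06819813 206.76812635]
[263 200   9   8  58] [267.10344828 203.86206897]
red 325.0 128.5 12.010512351989746
red 293.6666564941406 122.0 3.8006908893585205
red 307.0 118.5 3.3542017936706543
red 299.5 109.5 2.9155757427215576
pred ball th2.0 [299.4 110.7]
```

The handle and ball positions in the side view match the seated-hood prediction (to within 2 px) and the clamp at θ≈2.0. I descend outside the ball and sweep it inward.

Request:
carry_out:
  steps:
    - [0,0,0,0,0,-2,0]
    - [0,0,0,0,0,-5,0]
    - [0,0,0,0,0,-8,0]
    - [0,0,0,0,0,-9.5,0]
    - [0,0,0,0,0,-9.5,0]
    - [0,0,0,0.1,-1,-9.5,0]
    - [0,0,0,0.15,-2,-9.5,0]
    - [0,0,0,0.2,-3,-9.5,0]
    - [0,0,0,0.3,-4,-9.5,0]
    - [0,0,0,0.4,-5,-9.4,0]

```text
time: 47.2
position: [0.5937, 0.2397, 0.1753]
tool_rot: [2.133, 2.306, 0.001]
ft_force: [-1.0, 0.8, -0.7]
grip_width: 0.007
grip_force: 0.9
```

Request:
carry_out:
  steps:
    - [0,0,0,0.05,-0.8,0,0]
    - [0,0,0,0.1,-1.6,-0.3,0]
    - [0,0,0,0.2,-2.3,-0.6,0]
    - [0,0,0,0.25,-2.9,-0.7,0]
    - [0,0,0,0.25,-2.9,-0.7,0]

```text
time: 47.7
position: [0.5955, 0.2106, 0.1668]
tool_rot: [-2.134, -2.305, 0.002]
ft_force: [-1.6, 1.2, -0.2]
grip_width: 0.005
grip_force: 0.3
```

```bash
python3 - <<'E'
from h import *
p,K,T=grab("side"); hsv=cv2.cvtColor(p,cv2.COLOR_RGB2HSV)
r=cv2.inRange(hsv,(0,150,80),(8,255,255))
for q in cv2.findContours(r,0,2)[0]:
    (u,v),rr=cv2.minEnclosingCircle(q)
    if 290<u<320 and 90<v<200: print("red",u,v,rr)
for th in(90,75,60,45,30,0):
    t=np.radians(th);ys=.1-.056*np.cos(t);print(th,proj(K,T,(.603-.08*ys,.132+.997*ys,.156+.056*np.sin(t))))
print(ctrl.get_state()["position"])
E
```

```text
red 298.5 125.5 9.192488670349121
red 308.0 118.0 2.2361679077148438
90 [301.  112.5]
75 [302.  115.6]
60 [303.1 119.9]
45 [304.  125.1]
30 [304.8 130.8]
0 [305.7 141.8]
[0.59578948 0.21090123 0.16725043]
```

The ball is at about 45°. I'll go over its top and press it down.

Request:
carry_out:
  steps:
    - [0,0,0,0,0.3,2,0]
    - [0,0,0,0,0.3,4,0]
    - [0,0,0,0.2,-2.5,4,0]
    - [0,0,0,0.2,-2.5,4,0]
    - [0,0,0,0.2,-2.5,2.5,0]
    - [0,0,0,0.2,-2.7,1.5,0]
    - [0,0,0,0.25,-2.9,0.8,0]
    - [0,0,0,0.25,-3.1,0,0]
    - [0,0,0,0.25,-3.3,-0.7,0]
    - [0,0,0,0.3,-3.4,-1.3,0]
    - [0,0,0,0.3,-3.4,-1.7,0]
    - [0,0,0,0.3,-3.4,-1.7,0]

```text
time: 48.95
position: [0.5982, 0.1782, 0.1497]
tool_rot: [-2.132, -2.306, 0.001]
ft_force: [-0.7, 1.1, -0.5]
grip_width: 0.005
grip_force: 0.0
```

Request:
carry_out:
  steps:
    - [0,0,0,0,0,-0.15,0]
    - [0,0,0,0,0,-0.3,0]
    - [0,0,0,0,0,-0.45,0]
    - [0,0,0,0,0,-0.45,0]

```text
time: 49.35
position: [0.599, 0.1779, 0.1465]
tool_rot: [2.133, 2.306, 0.001]
ft_force: [-0.2, -1.0, 1.8]
grip_width: 0.002
grip_force: 0.7
```

Request:
carry_out:
  steps:
    - [0,0,0,0,0,-0.1,0]
    - [0,0,0,0,0,-0.2,0]
    - [0,0,0,0,0,-0.3,0]
    - [0,0,0,0,0,-0.3,0]

```text
time: 49.75
position: [0.5991, 0.1779, 0.1459]
tool_rot: [-2.133, -2.306, -0.003]
ft_force: [-5.7, -1.7, 13.4]
grip_width: 0.006
grip_force: 6.6
```

A hard stop at true height about 168 mm matches the expected clamp-down position. I'll retreat and check.

Request:
carry_out:
  steps:
    - [0,0,0,0,0,3,0]
    - [0,0,0,0,0,8,0]
    - [0,0,0,0,0,13,0]
    - [0,0,0,0,0,15,0]
    - [0,0,0,-2,5,15,0]
    - [0,0,0,-4,10,15,0]
    - [0,0,0,-7,15,15,0]
    - [0,0,0,-10,20,15,0]
    - [0,0,0,-13,25,15,0]
    - [0,0,0,-16,28,15,0]
    - [0,0,0,-16,28,15,0]

```text
time: 50.85
position: [0.4339, 0.463, 0.2923]
tool_rot: [-2.122, -2.312, 0.001]
ft_force: [-0.1, 0.2, 0.2]
grip_width: 0.005
grip_force: 0.0
```

```bash
python3 - <<'E'
from h import *
s=ctrl.get_state(); print(s["position"],s["ft_force"])
for nm in("side","top"):
    p,K,T=grab(nm); hsv=cv2.cvtColor(p,cv2.COLOR_RGB2HSV)
    print(nm,"pred ball",[proj(K,T,(.5995,.176,.158)), proj(K,T,(.5995,.183,.175))],"pred handle",proj(K,T,(.603,.1315,.181)))
    r=cv2.inRange(hsv,(0,140,70),(10,255,255))
    for q in cv2.findContours(r,0,2)[0]:
        (u,v),rr=cv2.minEnclosingCircle(q); U,V=proj(K,T,(.5995,.176,.158))
        if np.hypot(u-U,v-V)<35: print(" red",round(u,1),round(v,1),round(rr,1))
    k=cv2.inRange(hsv,(0,0,0),(180,255,60)); n,l,st,c=cv2.connectedComponentsWithStats(k)
    U,V=proj(K,T,(.603,.1315,.17))
    for i in range(1,n):
        if st[i,4]>15 and np.hypot(*(c[i]-[U,V]))<35: print(" dark",st[i],c[i].round(1))
    if nm=="top":
        m=cv2.inRange(hsv,(100,120,60),(125,255,255));m[:,:390]=0;m[:200]=0;m[:,490:]=0;m[290:]=0
        q=max(cv2.findContours(m,0,2)[0],key=cv2.contourArea);r=cv2.minAreaRect(q);print("blue",r)
        w=cv2.inRange(hsv,(12,100,90),(32,255,255));w[:150]=0;w[290:]=0;w[:,310:]&=255;w[:,:310]=0;w[:,490:]=0
        print("yellow/wood blobs",[(np.round(cv2.minEnclosingCircle(q)[0],1).tolist(),cv2.contourArea(q)) for q in cv2.findContours(w,0,2)[0] if cv2.contourArea(q)>10])
        h=cv2.inRange(hsv,(0,0,150),(180,40,255));b=np.zeros_like(h);b[160:250,235:320]=h[160:250,235:320]
        q=max(cv2.findContours(b,0,2)[0],key=cv2.contourArea);r=cv2.minAreaRect(q);print("hood",r,[onz(K,T,*x,.145)[:2] for x in cv2.boxPoints(r)])
E
```

```text
[0.43394239 0.46303428 0.29233691] [-0.08210945  0.24033067  0.20179472]
side pred ball [array([305.7, 141.1]), array([305.2, 133.9])] pred handle [308.8 141.8]
 red 305.0 139.5 3.4
 red 325.0 128.5 12.0
 red 299.5 120.0 10.9
 dark [301 141  18  15 231] [309.5 147.6]
top pred ball [array([259.7, 198.2]), array([256.6, 197. ])] pred handle [274.2 195.1]
 red 259.0 198.5 2.7
 dark [272 188   6  17  71] [274.1 196.3]
 dark [243 205   6  10  47] [246. 209.]
blue ((436.9351806640625, 232.848388671875), (69.23064422607422, 5.898780345916748), 10.539182662963867)
yellow/wood blobs [([325.5, 244.0], 48.0)]
hood ((269.28875732421875, 197.2820281982422), (52.00279235839844, 65.75010681152344), 84.5596694946289) [array([0.676 , 0.2549]), array([0.6928, 0.059 ]), array([0.5352, 0.0457]), array([0.5193, 0.2369])]
```

The clamp ball matches its down position in both views, at (259,198) top and (305,139) side. The hood's handle is where a seated hood puts it, the drawer shows no open gap, and no loose brass or steel is left; only the orange look-alike remains at (325,244). Handing in.

```bash
python3 -c "
from bench import ctrl
print(ctrl.close_job())"
```

```text
the job is handed in; nothing more can be done
None
```

The job is handed in, at about 51 s of the 210 s allowed: 2 steel and 2 brass blanks are on the pan, the hood is seated on the ledge, the clamp is fully down, and the other 2 brass blanks are in the shut drawer; I never read the pointer directly, so the green band rests on the stated blank weights (21.6–26.4 mm against 19.5–27.5) and the pan rim looking level with the collar before the hood went on.

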